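# Set and start the vial shaker

## Robot

A 6-joint arm with a two-finger parallel gripper is mounted at the origin on a cart in front of the work surface, level with it; the furniture and walls round the work are solid. World frame = base frame: x ahead of the robot, y to its left, z up, the work surface at z = 0. Lengths are in m, angles in rad, forces in N, time in s.
With the tool pointing down it reaches from about 0.35 to 0.975 m from the base axis. Payload 4.9 kg.
Tool frame: the origin (TCP) lies on the centre line of the jaws, within the pads' length; the fingertips stand 14 mm ahead of it and the grasp point (between the pads) lies 5 mm behind it (manip.nose_length is the distance from the TCP to the fingertips, in m); z points along the fingers, y is the line along which they close (so a half turn about z gives the same grasp; the last joint's range is limited). The gripper opens to 85 mm and grips with 20 to 120 N. Pads are 22 mm wide; open, the fingers measure 114 mm over their backs; the gripper's body (76 mm by 85 mm) begins 54 mm behind the grasp point. The pads swing forward as they close: fully open they stand 13 mm farther back than shut.
Start: joints at [-1.393, 0.053, 1.613, -0, 1.476, -0.119], TCP at [0.183, -0.598, 0.206] pointing down, gripper open.
Joint ranges: [-3.01, 3.01], [-1.01, 2.22], [0.06, 2.58], [-1.02, 4.17], [0.09, 2.62], [-3.14, 3.14]. Speed limits (rad/s): [2.57, 2.57, 3.14, 3.14, 3.14, 3.14].

## Interface

Orientations are given as a unit quaternion [w, x, y, z].
In Python, from plant import manip, imaging gives the robot as it stands.
- The arm moves only by the tool play_rows, never from a script. Its argument "commands" is a list of rows, each a list of 6 numbers: the shift along the tool's x, y, z in mm, then the turn, a rotation vector about the tool's x, y, z in degrees. A call has 1 to 5 rows; each row shifts and turns the commanded pose from where the row before left it, along the tool's axes as they then stand; what a row does not reach is not made up. A row lasts 1/12 s, in which the tool goes at most 41.7 mm and 7.16 degrees, less where a joint would pass 70% of its speed; a pose out of reach is approached as far as the arm can. A call is refused whole if a number of a shift passes 41.7 or a number of a turn 7.16, either way. A call with a gripper value outside its range is refused whole. "hand" is the finger opening in mm, from 0 to 85.4, set as the call begins (left out, the last holds). The fingers move at their own pace and stop on an object; the grip force is fixed at half the most. Time passes only in rows, so rows that do not move let the fingers close. It gives the time, the measured TCP pose, the force, the opening and the grip force at its end, in the units of the state.
- manip.state(): the state, without advancing time (a new reading comes with each control period).
- imaging.grab_frame(name): name is "scene" or "top"; returns a dict with "image" (400x640x3 uint8, red, green, blue), "fx", "fy", "cx", "cy" (pixels), "R" (3x3) and "t" (3): a world point X has camera coordinates R X + t. Camera axes: x right, y down, z forward; pixel columns grow to the right and rows downward; lengths in m; the calibration is good to about 2 mm. A picture is of the moment at which its call begins. There is no depth.
- manip.job_done(): hands the job in; it is judged then, once.
The state is a dict: "time": time; "joint_pos": joint angles; "joint_vel": joint speeds; "joint_efforts": joint torques, N m; "tool_pos": TCP position; "tool_rot": TCP orientation; "contact_force": force on the tool from outside, world axes, zero at the start; "ft_torque": the same for the moment, N m; "gripper_width": opening from 0.0 (shut) to 1.0 (fully open); "grasp_force": force on a finger pad.
Only numpy, scipy, OpenCV 4.12 (cv2) and the standard library are available. Lean on these libraries where they do the work, as an engineer would, in place of code of your own. Each camera call takes 0.05 s, during which the arm holds its last target. There are 200 camera calls.

## Task

Get the vial shaker running: push its clear hold-down fully down over the vials and push the wing of the speed dial round clockwise until the white index line is at the collar line marked by the clip; only when both are so, press the round start key fully in and let it go, leaving hold-down and dial as set. Do it all with gentle pushes of the fingertips, pinching and lifting nothing; leave the square stop key, the vials and the other things on the worktop alone.

Things in the scene. Friction and masses are not known exactly. Their poses are not given: they have to be found in the camera images.
- shaker: orbital vial shaker fixed on the worktop: white case 270 x 210 mm. Origin: centre of its underside; x towards its back, y to its left, z up. Console: front 116 mm (x -135 to -19), top 75 mm above the worktop, with the dial (left) and two keys (right). Behind it (centre x +62) the platform, 45 mm above the worktop, with a white rack; five vials stand in it, caps 121 mm above the worktop.
- dial_axis (a point): point on the upright axis of the speed dial, at the top of its wing, 103 mm above the worktop (at x -78, y +42 mm of the shaker)
- speed_dial (a joint): speed dial: black skirt 84 mm across, 7.5 mm high, with a straight wing knob across its middle, 62 mm long, 11.5 mm thick, 82.5 to 103 mm above the worktop, on a hub 23 mm across. Value in rad: 0 = index points along the shaker's +x, grows clockwise seen from above; stops at -2.4 and 2.4. It stays where it is left; about 2 N at the wing's end turns it.
- dial_index (a point): outer end of the dial's white index line, 41 mm from the dial axis at the edge of the skirt, 79 mm above the worktop; the line runs on from one end of the wing (the other end has none) and turns with the dial
- target_line (a point): the target line at 41 mm from the dial axis: dial_index lies on it when the dial is set. It is that line of the metal collar round the dial (108 mm across, black lines every 10 degrees) which a small dark steel clip with a line of its own (12 mm wide, top 80.5 mm above the worktop) marks at the collar's edge, 49 to 59 mm from the axis. Fixed; always clockwise of the dial's start.
- hold_down (a joint): hold-down: clear plate in a metal frame, 74 x 193 mm, 7 mm thick, hinged at the left (+y) side of the platform, free end to the right. Value in rad: 0 = fully down, level, on its stop (frame top 132 mm above the worktop, plate 1.5 mm lower, just over the caps); grows as it opens upward. It stays where it is left; about 2 N downward near the free end moves it.
- hold_down_hinge (a point): middle of the hold-down's hinge line, 128.5 mm above the worktop; the hinge runs along the shaker's x
- hold_down_end (a point): middle of the top face of the hold-down's free end bar, 188 mm from the hinge line and 3.5 mm above the plate's middle plane; moves with it
- start_key (a joint): start key: round grey push key, diameter 23 mm, on the console at the front right. Value in m: 0 = up, 0.005 = fully pressed; a spring returns it; about 4 N presses it fully
- start_key_top (a point): centre of the start key's top, 84 mm above the worktop when up
- stop_key (a joint): stop key: square grey push key, 21 x 21 mm, 50 mm behind the start key (+x of the shaker); same travel; not to be pressed
- stop_key_top (a point): centre of the stop key's top, 84 mm above the worktop when up
- vial_a: capped glass vial, 24 mm across, 72 mm high, standing in the rack of the shaker; leave it where it is; origin: centre of its underside
- vial_b: capped glass vial, 24 mm across, 72 mm high, standing in the rack of the shaker; leave it where it is; origin: centre of its underside
- vial_c: capped glass vial, 24 mm across, 72 mm high, standing in the rack of the shaker; leave it where it is; origin: centre of its underside
- vial_d: capped glass vial, 24 mm across, 72 mm high, standing in the rack of the shaker; leave it where it is; origin: centre of its underside
- vial_e: capped glass vial, 24 mm across, 72 mm high, standing in the rack of the shaker; leave it where it is; origin: centre of its underside
- petri_dish: lidded petri dish, 54 mm across, 14 mm high, on the worktop right of the console; origin: centre of its underside
- spare_vial: capped vial 24 mm across, 72 mm high, on the worktop right of the shaker; origin: centre of its underside
- amber_bottle: amber bottle, 65 mm across, 128 mm high, on the worktop right of the shaker's back; origin: centre of its underside
- bench_timer: white bench timer, 50 x 75 x 62 mm, on the worktop behind the keyboard; origin: centre of its underside
- beaker: glass beaker, 54 mm across, 70 mm high, on the worktop between the shaker and the bench timer; origin: centre of its underside

How it is judged:
By the outcome, as a careful person would: the job done as asked, in the order asked, and still so for the second after the job is handed in, with the robot touching nothing.
It also fails if it takes over 58 s, if anything falls off the work surface, if the arm or the gripper's body presses on something with over 40 N, if the wrist force passes 120 N, or if a joint passes its speed limit or range.

## Working session

There is one attempt and no reset: what is moved stays moved. The work goes in short steps, Python scripts to look and compute and a tool call to move; the robot and the scene stay as the last step left them, time stands still between calls to the robot, and variables do not carry over. Pictures are saved under pics/ and viewed, at most 10 in all, crops included, and the job is handed in when it is done.

Besides the shell and the picture viewer there is one more tool, called after "Request:" in YAML: its name, and indented under it one key for each argument. play_rows: Moves the arm, as the interface text tells. Its arguments: {"type":"object","properties":{"commands":{"type":"array","items":{"type":"array","items":{"type":"number"}}},"hand":{"type":"number"}},"required":["commands"]}

```bash
mkdir -p pics; ls
python3 - <<'E'
from plant import manip, imaging
import cv2
for n in("scene","top"):
    f=imaging.grab_frame(n); cv2.imwrite(f"pics/{n}0.png",f["image"][:,:,::-1]); print(n,f["fx"],f["cx"],f["cy"],f["R"],f["t"])
print(manip.state(),manip.nose_length)
E
```

```text
pics
scene 427.45481616527474 325.2671880537757 199.9092511194427 [[ 0.5283637  -0.84889851 -0.01425201]
 [-0.71502717 -0.43586414 -0.54658814]
 [ 0.45778592  0.2989879  -0.83728029]] [-0.25867741  0.47816261  0.74216717]
top 518.1479453457839 318.94497449251395 199.41435041691906 [[-0.0751213  -0.99716025  0.00531317]
 [-0.97464004  0.07229632 -0.21177828]
 [ 0.21079276 -0.02108749 -0.9773033 ]] [0.06212103 0.59503946 1.13654513]
{'time': 0.1, 'joint_pos': array([-1.39298226e+00,  5.32992676e-02,  1.61418288e+00, -1.11489002e-05,
        1.47602037e+00, -1.19013844e-01]), 'joint_vel': array([ 0.00076638,  0.00072501, -0.00229657, -0.00144943,  0.00035577,
        0.0003955 ]), 'joint_efforts': array([ 1.64287976e-03, -3.94901955e+01, -3.71362066e+01,  2.95988480e-05,
        3.92277871e-03, -1.71241265e-05]), 'tool_pos': array([ 0.18268195, -0.59704775,  0.20456515]), 'tool_rot': array([-9.54355699e-04,  9.89006320e-01,  1.47870171e-01, -3.36175776e-05]), 'contact_force': array([ 0.08045662, -0.23087514,  0.0227187 ]), 'ft_torque': array([-0.00151606, -0.01209601, -0.00044495]), 'grasp_force': 0.0, 'gripper_width': 1.0041643934973419} 0.014
```

View pics/scene0.png

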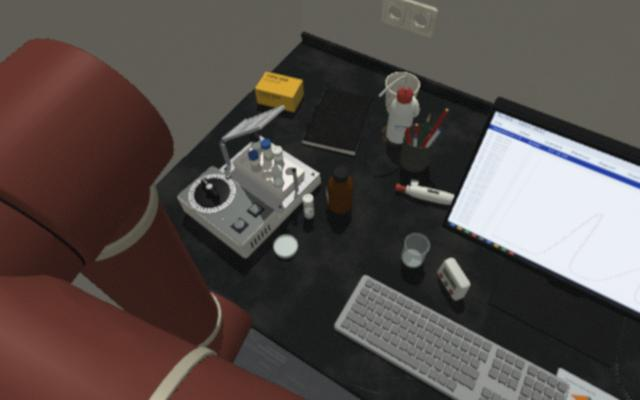

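View pics/top0.png

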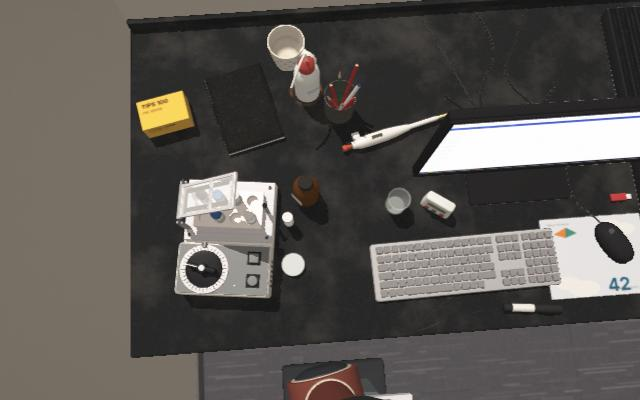

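The top view shows the shaker at about px (225,240): dial at (204,268), start key near (252,281), stop key near (253,258), hold-down half open at (208,195). I'll zoom in on both views.

Run:
```python
import cv2,numpy as np
a=cv2.imread("pics/top0.png")[165:310,160:320]
b=cv2.imread("pics/scene0.png")[95:265,170:330]
a=cv2.resize(a,None,fx=5,fy=4.0,interpolation=3) if 0 else cv2.resize(a,(640,580),interpolation=cv2.INTER_CUBIC)
cv2.imwrite("pics/topc.png",a)   # scale 4
cv2.imwrite("pics/scenec.png",cv2.resize(b,None,fx=3.5,fy=3.5,interpolation=cv2.INTER_CUBIC))
```

```text
(no output)
```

View pics/topc.png

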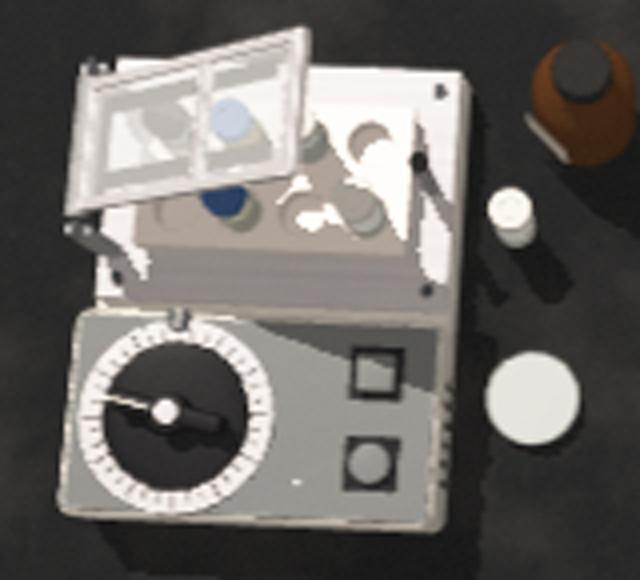

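View pics/scenec.png

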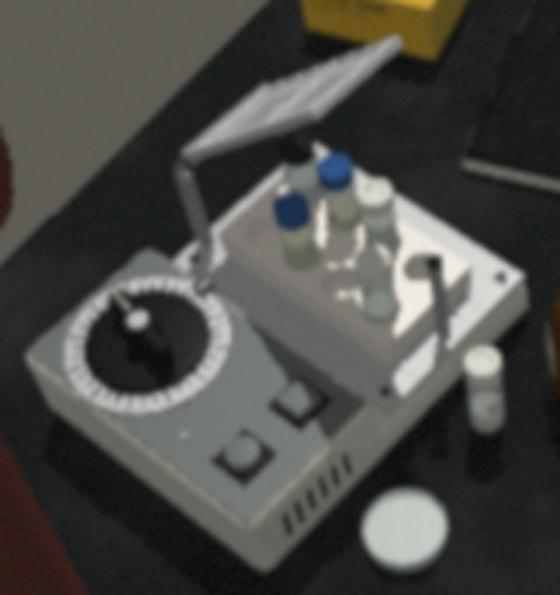

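The top crop (4x, offset 160,165) shows the dial collar centre at (176,415), index end at (104,398), clip at (179,318), start key at (371,463) and stop key at (377,373). The hold-down's free end bar runs from (308,30) to (298,172). In the scene crop (3.5x, offset 170,95) the free end runs (400,40)-(312,118).

```bash
cat > h.py <<'E'
import numpy as np
from plant import manip, imaging
from scipy.spatial.transform import Rotation as Ro
def ray(f,u,v):
    d=f["R"].T@np.array([(u-f["cx"])/f["fx"],(v-f["cy"])/f["fy"],1]); return -f["R"].T@f["t"],d
def plane(f,u,v,z):
    o,d=ray(f,u,v); return o+d*(z-o[2])/d[2]
def two(r1,r2):
    A=np.stack([r1[1],-r2[1]],1); s=np.linalg.lstsq(A,r2[0]-r1[0],rcond=None)[0]
    p,q=r1[0]+s[0]*r1[1],r2[0]+s[1]*r2[1]; return (p+q)/2,np.linalg.norm(p-q)
def S():
    s=manip.state(); q=s["tool_rot"]; return s,Ro.from_quat(np.r_[q[1:],q[0]])
E
python3 - <<'E'
from h import *; import cv2
np.set_printoptions(precision=4,suppress=True)
t=imaging.grab_frame("top"); s=imaging.grab_frame("scene")
T=lambda x,y,z:plane(t,160+(x-1.5)/4,165+(y-1.5)/4,z)
C=lambda x,y,z:plane(s,170+(x-1.25)/3.5,95+(y-1.25)/3.5,z)
# collar fit
def fit(f,box):
    x0,y0,x1,y1=box; im=f["image"][y0:y1,x0:x1]; m=(im.min(2)>165).astype(np.uint8)
    c=cv2.findContours(cv2.morphologyEx(m,cv2.MORPH_CLOSE,np.ones((3,3))),0,2)[0]; c=max(c,key=cv2.contourArea)
    e=cv2.fitEllipse(cv2.convexHull(c)); print("ell",e); return e[0][0]+x0,e[0][1]+y0
u,v=fit(t,(176,243,231,295)); D=plane(t,u,v,.0765); print("dial top",D)
print("dial crop",T(176,415,.0765)," knob",T(166,410,.103)); print("scene",C(147,343,.0765),C(137,320,.103))
I=T(104,398,.079);K=T(179,318,.0805);print("index",I,"clip",K)
print("start",T(371,463,.084),C(245,453,.084),"stop",T(377,373,.084),C(300,397,.084))
print("front top edge",T(62,512,.075),T(440,528,.075),"case left back top con",T(80,312,.075),T(440,330,.075))
R=lambda f,x,y,k,ox,oy:ray(f,ox+(x-k/2+.5)/k,oy+(y-k/2+.5)/k)
tr=lambda x,y:R(t,x,y,4,160,165); sr=lambda x,y:R(s,x,y,3.5,170,95)
print("end back",two(tr(306,30),sr(400,40)),"end front",two(tr(296,172),sr(314,117)))
print("hinge front",two(tr(70,208),sr(184,157)))
E
```

```text
ell ((23.968658447265625, 22.89678192138672), (55.19732666015625, 59.030029296875), 20.211036682128906)
dial top [0.4638 0.2934 0.0765]
dial crop [0.4577 0.2854 0.0765]  knob [0.4583 0.2852 0.103 ]
scene [0.4597 0.285  0.0765] [0.4594 0.2849 0.103 ]
index [0.4699 0.3245 0.079 ] clip [0.5112 0.2814 0.0805]
start [0.4227 0.1778 0.084 ] [0.4251 0.1752 0.084 ] stop [0.4719 0.1721 0.084 ] [0.4753 0.1709 0.084 ]
front top edge [0.4094 0.3498 0.075 ] [0.3851 0.1426 0.075 ] case left back top con [0.5196 0.3379 0.075 ] [0.4943 0.1366 0.075 ]
end back (array([0.6217, 0.1771, 0.2644]), np.float64(0.0028036368613580044)) end front (array([0.5519, 0.1861, 0.2602]), np.float64(0.0007736174776801855))
hinge front (array([0.5689, 0.3297, 0.1254]), np.float64(0.0008812722311799477))
```

```bash
cat >> h.py <<'E'
def plan(wps,start=None):
    """wps: (x,y,z,yawdeg,maxstep_mm); prints rounded tool-frame rows from the current pose"""
    s,r=S(); p=np.array(s["tool_pos"]); y=np.degrees(np.arctan2(*r.as_matrix()[[1,0],0]))
    if start is not None: p=np.array(start[:3]); y=start[3]
    out=[]
    for w in wps:
        g=np.array(w[:3]); dy=(w[3]-y+180)%360-180
        n=int(max(1,np.ceil(np.linalg.norm(g-p)*1e3/w[4]),np.ceil(abs(dy)/7)))
        p0=p.copy();y0=y
        for i in range(1,n+1):
            q=p0+(g-p0)*i/n; c,sn=np.cos(np.radians(y)),np.sin(np.radians(y))
            A=np.array([[c,sn,0],[sn,-c,0],[0,0,-1]])
            d=np.round(A.T@(q-p)*1e3,0 if w[4]>3 else 1); t=round(-(y0+dy*i/n-y))
            out.append([*map(float,d),0,0,t]); p=p+A@d/1e3; y-=t
    for i in range(0,len(out),5): print(str(out[i:i+5]).replace(".0","").replace(" ",""))
    print("end",p.round(4),round(y,1))
def holdpt(th,pen=0,hx=.603,hy=.320):
    h=.185*np.cos(th)-.011; z=.1285+.185*np.sin(th)+.0035*np.cos(th)-pen
    return hx-.1132*h,hy-.9936*h,z+.014
E
python3 - <<'E'
from h import *
w=[(.3,-.3,.28,60,40)]
a=holdpt(.77); w+=[(a[0],a[1],.32,83.5,40)]
plan(w)
print("push"); plan([(*holdpt(t),83.5,13) for t in np.linspace(.77,.06,13)],start=(a[0],a[1],.32,83.5))
E
```

```text
[[22,-28,-8,0,0,-5],[25,-25,-9,0,0,-5],[26,-24,-8,0,0,-4],[28,-22,-8,0,0,-5],[30,-19,-9,0,0,-5]]
[[32,-16,-8,0,0,-5],[33,-14,-8,0,0,-4],[33,-11,-9,0,0,-5],[35,-8,-8,0,0,-5],[38,0,-3,0,0,-2]]
[[39,1,-2,0,0,-1],[38,3,-3,0,0,-2],[39,3,-3,0,0,-1],[38,4,-2,0,0,-2],[38,5,-3,0,0,-1]]
[[38,7,-3,0,0,-2],[37,7,-2,0,0,-2],[38,9,-3,0,0,-1],[37,9,-3,0,0,-2],[37,11,-2,0,0,-1]]
[[37,11,-3,0,0,-2],[36,12,-3,0,0,-1],[36,14,-2,0,0,-2],[36,14,-3,0,0,-1]]
end [0.5891 0.1991 0.3199] 83.0
push
[[0,0,12,0,0,0],[0,0,11,0,0,0],[0,0,12,0,0,0],[0,0,11,0,0,0],[-7,0,8,0,0,0]]
[[-7,0,9,0,0,0],[-7,0,8,0,0,0],[-5,0,9,0,0,0],[-6,0,10,0,0,0],[-4,0,10,0,0,0]]
[[-5,0,10,0,0,0],[-3,0,10,0,0,0],[-3,0,11,0,0,0],[-2,0,10,0,0,0],[-2,0,11,0,0,0]]
[[-1,0,11,0,0,0]]
end [0.5833 0.1473 0.157 ] 83.5
```

Request:
play_rows:
  commands:
    - [22,-28,-8,0,0,-5]
    - [25,-25,-9,0,0,-5]
    - [26,-24,-8,0,0,-4]
    - [28,-22,-8,0,0,-5]
    - [30,-19,-9,0,0,-5]
  hand: 0

```text
time: 0.62
tool_pos: [0.2476, -0.4306, 0.2474]
tool_rot: [-0.001, 0.936, 0.352, 0.0]
contact_force: [0.5, -0.1, 0.9]
gripper_width: 0.298
grasp_force: 0.0
```

Request:
play_rows:
  commands:
    - [32,-16,-8,0,0,-5]
    - [33,-14,-8,0,0,-4]
    - [33,-11,-9,0,0,-5]
    - [35,-8,-8,0,0,-5]
    - [38,0,-3,0,0,-2]

```text
time: 1.03
tool_pos: [0.3194, -0.2661, 0.2851]
tool_rot: [0.001, 0.857, 0.516, 0.0]
contact_force: [1.5, -0.4, 0.6]
gripper_width: 0.003
grasp_force: 0.0
```

Request:
play_rows:
  commands:
    - [39,1,-2,0,0,-1]
    - [38,3,-3,0,0,-2]
    - [39,3,-3,0,0,-1]
    - [38,4,-2,0,0,-2]
    - [38,5,-3,0,0,-1]

```text
time: 1.45
tool_pos: [0.416, -0.0984, 0.2968]
tool_rot: [0.0, 0.824, 0.567, 0.0]
contact_force: [0.6, -1.1, 0.0]
gripper_width: -0.001
grasp_force: 0.0
```

Request:
play_rows:
  commands:
    - [38,7,-3,0,0,-2]
    - [37,7,-2,0,0,-2]
    - [38,9,-3,0,0,-1]
    - [37,9,-3,0,0,-2]
    - [37,11,-2,0,0,-1]

```text
time: 1.87
tool_pos: [0.5131, 0.0674, 0.3099]
tool_rot: [0.0, 0.782, 0.623, 0.0]
contact_force: [1.3, -0.8, 0.4]
gripper_width: -0.003
grasp_force: 0.0
```

Request:
play_rows:
  commands:
    - [37,11,-3,0,0,-2]
    - [36,12,-3,0,0,-1]
    - [36,14,-2,0,0,-2]
    - [36,14,-3,0,0,-1]

```text
time: 2.2
tool_pos: [0.5897, 0.2006, 0.3203]
tool_rot: [-0.0, 0.748, 0.663, -0.0]
contact_force: [0.6, -0.9, -0.1]
gripper_width: 0.001
grasp_force: 0.0
```

Request:
play_rows:
  commands:
    - [0,0,12,0,0,0]
    - [0,0,11,0,0,0]
    - [0,0,12,0,0,0]
    - [0,0,11,0,0,0]
    - [-7,0,8,0,0,0]

```text
time: 2.62
tool_pos: [0.5872, 0.1911, 0.2644]
tool_rot: [-0.001, 0.749, 0.663, -0.001]
contact_force: [-0.1, -0.2, 0.3]
gripper_width: 0.002
grasp_force: 0.0
```

Request:
play_rows:
  commands:
    - [-7,0,9,0,0,0]
    - [-7,0,8,0,0,0]

```text
time: 2.78
tool_pos: [0.5861, 0.1763, 0.2488]
tool_rot: [0.0, 0.749, 0.662, -0.0]
contact_force: [0.7, -0.2, -0.1]
gripper_width: 0.002
grasp_force: 0.0
```

Run:
```python
from plant import imaging
import cv2,numpy as np
a=imaging.grab_frame("top")["image"][130:310,150:330,::-1]; b=imaging.grab_frame("scene")["image"][60:260,160:360,::-1]
cv2.imwrite("pics/c1.png",np.hstack([cv2.resize(x,(400,400),interpolation=2) for x in(a,b)]))
```

```text
(no output)
```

View pics/c1.png

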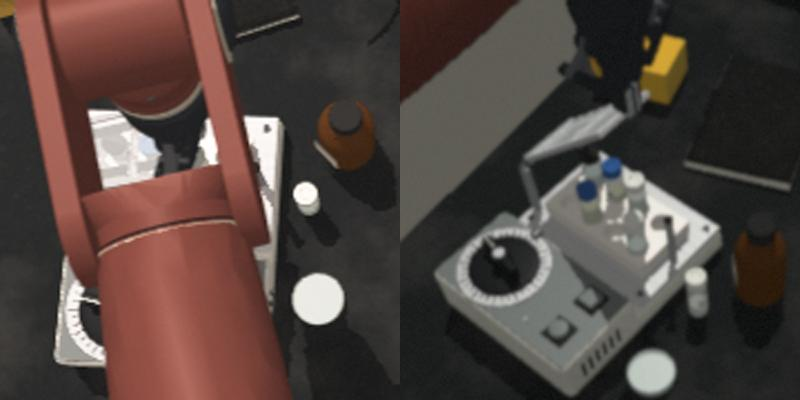

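The arm hides the plate from the top camera. In the scene half the closed fingertips are at the free end, about (632,105). I'll project the tip and the plate model to see whether they touch.

Run:
```python
from h import *; import cv2
f=imaging.grab_frame("scene"); s,_=S(); print(s["tool_pos"],s["contact_force"])
def pj(X):
    c=f["R"]@X+f["t"]; return np.array([c[0]/c[2]*f["fx"]+f["cx"],c[1]/c[2]*f["fy"]+f["cy"]])
k=6;x0,y0=205,75
im=cv2.resize(np.ascontiguousarray(f["image"][y0:y0+90,x0:x0+110,::-1]),None,fx=k,fy=k,interpolation=2)
P=lambda X:tuple(int(v) for v in (pj(X)-[x0,y0]+.5)*k)
tp=np.array(s["tool_pos"]); tip=tp-[0,0,.014]; cv2.circle(im,P(tip),4,(0,0,255),1); cv2.circle(im,P(tp),4,(0,255,0),1)
for th,col in((.5,(255,255,0)),(.6,(0,255,255)),(.7,(255,0,255)),(.77,(0,128,255))):
    e=[np.array([.603,.320,.1285])+dx*np.array([.9936,-.1132,0])+(-.1132*h,-.9936*h,z) for dx in(-.037,.037) for h,z in[(.193*np.cos(th)-.0035*np.sin(th),.193*np.sin(th)+.0035*np.cos(th))]]
    cv2.line(im,P(e[0]),P(e[1]),col,1)
cv2.imwrite("pics/c2.png",im)
```

```text
[0.58614098 0.17662781 0.24901343] [0.50547824 0.77120558 0.32684476]
```

View pics/c2.png

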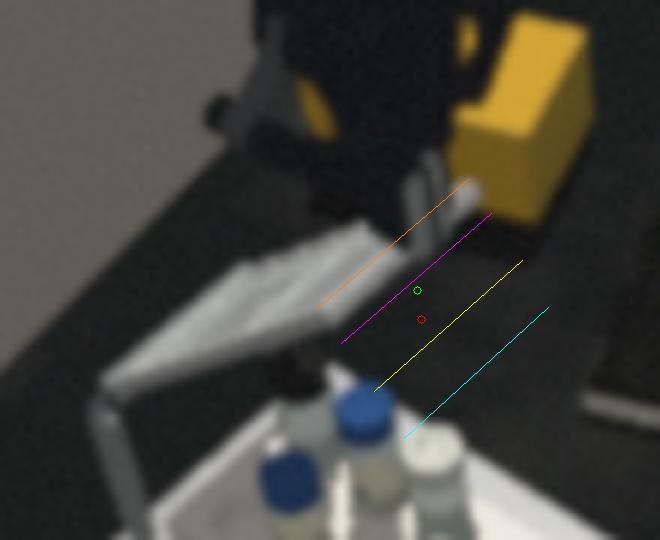

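The plate is still up at about 0.74 rad and the fingers came down just past its free end. I'll go back up, move inboard and push again.

Request:
play_rows:
  commands:
    - [-2,0,-20,0,0,0]
    - [0,0,-25,0,0,0]
    - [16,0,0,0,0,0]
    - [18,0,0,0,0,0]
    - [0,0,10,0,0,0]

```text
time: 3.35
tool_pos: [0.5922, 0.2123, 0.2889]
tool_rot: [0.001, 0.748, 0.663, 0.004]
contact_force: [-0.1, -1.5, 0.5]
gripper_width: 0.0
grasp_force: 0.0
```

Request:
play_rows:
  commands:
    - [0,0,8,0,0,0]
    - [0,0,8,0,0,0]
    - [0,0,6,0,0,0]

```text
time: 3.6
tool_pos: [0.5898, 0.209, 0.2606]
tool_rot: [-0.0, 0.749, 0.663, -0.001]
contact_force: [-1.0, -0.1, -0.4]
gripper_width: 0.002
grasp_force: 0.0
```

Request:
play_rows:
  commands:
    - [0,0,5,0,0,0]
    - [0,0,5,0,0,0]

```text
time: 3.77
tool_pos: [0.5903, 0.2091, 0.2516]
tool_rot: [-0.0, 0.749, 0.662, -0.0]
contact_force: [-0.6, 0.1, -0.5]
gripper_width: -0.003
grasp_force: 0.0
```

Request:
play_rows:
  commands:
    - [0,0,5,0,0,0]
    - [0,0,5,0,0,0]
    - [0,0,5,0,0,0]

```text
time: 4.02
tool_pos: [0.5906, 0.2095, 0.2374]
tool_rot: [0.0, 0.749, 0.663, 0.0]
contact_force: [0.4, 0.2, -0.1]
gripper_width: -0.001
grasp_force: 0.0
```

Run:
```python
from h import *; import cv2
f=imaging.grab_frame("scene"); s,_=S(); print(s["tool_pos"],s["contact_force"])
im=f["image"][75:165,205:315,::-1]
cv2.imwrite("pics/c3.png",cv2.resize(im,None,fx=6,fy=6,interpolation=2))
```

```text
[0.59001441 0.20939581 0.23603575] [-0.98576707  0.29771954 -1.05187069]
```

View pics/c3.png

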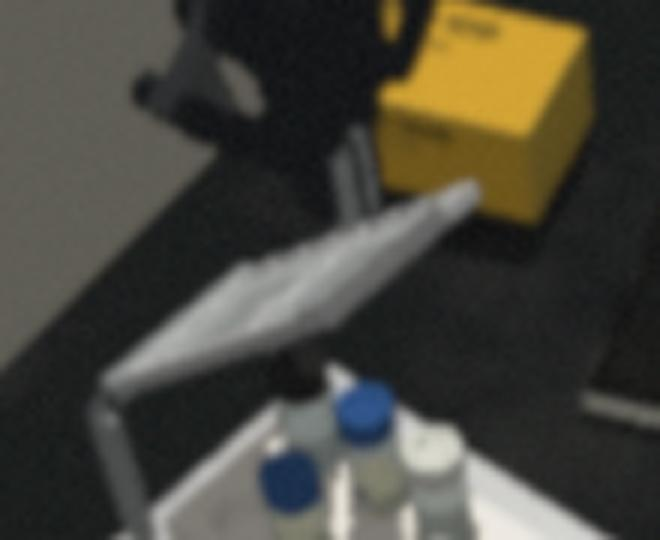

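In c3 the plate end corners are at (475,185) and (330,325), unmoved. The fingers, around (355,170), vanish behind the plate's edge. I'll check the geometry numerically.

Run:
```python
from h import *; import cv2
f=imaging.grab_frame("scene");t=imaging.grab_frame("top"); s,r=S(); tp=np.array(s["tool_pos"])
def pj(f,X):
    c=f["R"]@X+f["t"]; return np.array([c[0]/c[2]*f["fx"]+f["cx"],c[1]/c[2]*f["fy"]+f["cy"]])
np.set_printoptions(precision=4,suppress=True)
for d in(-.014,0,.03,.059,.1): print(d,(pj(f,tp+[0,0,d])-[205,75]+.5)*6)
print("cams",-f["R"].T@f["t"],-t["R"].T@t["t"])
tr=lambda x,y:ray(t,160+(x-1.5)/4,165+(y-1.5)/4); sr=lambda x,y:ray(f,205+(x-2.5)/6,75+(y-2.5)/6)
for n,a,b in(("eb",(306,30),(475,185)),("ef",(296,172),(330,325)),("hf",(70,208),(112,383)),("hb",(84,70),(243,265))): print(n,two(tr(*a),sr(*b)))
# ef/eb from scene alone, in the plane of rotation of each corner (x_shaker=25 / 99)
Ex=np.array([.9936,-.1132,0]);Ey=np.array([.1132,.9936,0]);O=np.array([.531,.2345,0])
for n,xs,b,a in(("f",.025,(330,325),(296,172)),("b",.099,(475,185),(306,30))):
  for rr in(sr(*b),tr(*a)):
    k=(xs-(rr[0]-O)@Ex)/(rr[1]@Ex); p=rr[0]+k*rr[1]; print(n,p,(p-O)@Ey)
```

```text
-0.014 [355.3936 298.648 ]
0 [349.8722 270.1878]
0.03 [337.5284 206.5626]
0.059 [324.8835 141.3847]
0.1 [305.6845  42.4243]
cams [ 0.1388 -0.2331  0.8791] [0.345  0.0429 1.2364]
eb (array([0.6209, 0.1768, 0.267 ]), np.float64(0.002818302140593419))
ef (array([0.5525, 0.1865, 0.2575]), np.float64(0.000806901741301412))
hf (array([0.5694, 0.3278, 0.1293]), np.float64(0.002147900414090168))
hb (array([0.6437, 0.3187, 0.1333]), np.float64(0.000871500846742356))
f [0.5504 0.1838 0.2612] -0.04821383091174242
f [0.5506 0.1856 0.2651] -0.04632561331271209
b [0.6242 0.1777 0.2643] -0.04589513592764034
b [0.6244 0.18   0.2509] -0.04361698122932299
```

Run:
```python
from plant import imaging
import cv2,numpy as np
g=lambda im:(255*(im/255.)**.5).astype(np.uint8)
c=lambda im:cv2.resize(g(im[85:145,215:295]),(400,300),interpolation=cv2.INTER_LANCZOS4)
f=imaging.grab_frame("scene")["image"][:,:,::-1];t=imaging.grab_frame("top")["image"][:,:,::-1]
tc=lambda im:cv2.resize(g(im[170:230,170:250]),(400,300),interpolation=cv2.INTER_LANCZOS4)
cv2.imwrite("pics/c4.png",np.vstack([np.hstack([c(cv2.imread("pics/scene0.png")),c(f)]),np.hstack([tc(cv2.imread("pics/top0.png")),tc(t)])]))
```

```text
(no output)
```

View pics/c4.png

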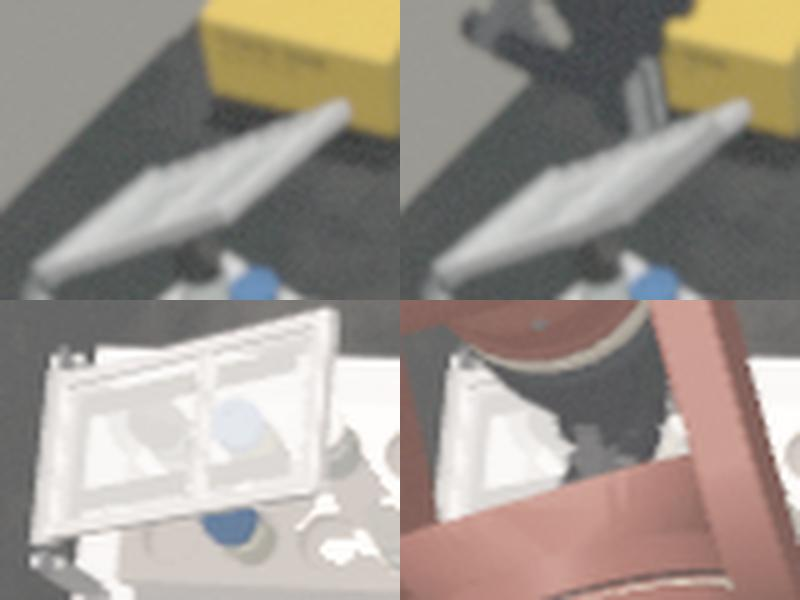

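The scene half shows the fingers ending just above the plate near its back edge, with the plate unmoved, so contact hasn't happened yet. The space below is clear, so I'll keep descending gently and watch the force.

Request:
play_rows:
  commands:
    - [0,0,5,0,0,0]
    - [0,0,5,0,0,0]

```text
time: 4.43
tool_pos: [0.5909, 0.2097, 0.2283]
tool_rot: [0.0, 0.749, 0.663, 0.001]
contact_force: [0.2, 0.6, -0.4]
gripper_width: -0.002
grasp_force: 0.0
```

Request:
play_rows:
  commands:
    - [0,0,5,0,0,0]
    - [0,0,5,0,0,0]

```text
time: 4.6
tool_pos: [0.5904, 0.2096, 0.217]
tool_rot: [-0.0, 0.749, 0.663, -0.0]
contact_force: [0.5, 0.4, 0.4]
gripper_width: -0.001
grasp_force: 0.3
```

Request:
play_rows:
  commands:
    - [0,0,5,0,0,0]
    - [0,0,5,0,0,0]

```text
time: 4.77
tool_pos: [0.5904, 0.2096, 0.2071]
tool_rot: [-0.0, 0.749, 0.663, -0.0]
contact_force: [-0.5, 1.2, 0.7]
gripper_width: -0.001
grasp_force: 0.3
```

Run:
```python
from h import *
import cv2
f=imaging.grab_frame("scene"); t=imaging.grab_frame("top"); cv2.imwrite("pics/s5.png",f["image"][:,:,::-1])
a=f["image"].astype(int); b=cv2.imread("pics/scene0.png")[:,:,::-1].astype(int)
# plate brightness: end bar location along a line through the plate's long axis, and difference map of plate
for y in range(98,150,4): print(y,''.join('#' if a[y,x].min()>105 else '.' for x in range(215,300)),''.join('#' if b[y,x].min()>105 else '.' for x in range(215,300)))
def pj(f,X):
    c=f["R"]@X+f["t"]; return np.array([c[0]/c[2]*f["fx"]+f["cx"],c[1]/c[2]*f["fy"]+f["cy"]])
s,_=S(); tp=s["tool_pos"]; print(tp,s["contact_force"],pj(f,tp),pj(t,tp))
```

```text
98 ..................................................................................... .....................................................................................
102 ..................................................................................... .....................................................................................
106 ..................................................................................... .................................................................####................
110 ......................................................................##............. .......................................................############..................
114 ........................................................###########.................. .............................................#################.......................
118 ......................................###.............############................... ..................................#######################............................
122 ..........................###############
[... 615 characters left out ...]
...........................................
138 ........#######..............................####.................................... ........####.................................####....................................
142 ...........................................##........................................ ...........................................##........................................
146 ..............................###############...........##########................... ..............................###############...........##########...................
[0.58984199 0.20946538 0.20611946] [-0.78216065  0.60419539 -0.0609824 ] [264.72911236 130.00348017] [225.64875834 195.31236667]
```

The notch mask shows the fingers now pressing on the plate and its end has begun to drop. I'll continue along the arc.

Request:
play_rows:
  commands:
    - [-2,0,8,0,0,0]
    - [-4,0,8,0,0,0]
    - [-5,0,8,0,0,0]
    - [-5,0,8,0,0,0]
    - [-5,0,8,0,0,0]

```text
time: 5.28
tool_pos: [0.5875, 0.1882, 0.1665]
tool_rot: [-0.0, 0.749, 0.663, -0.0]
contact_force: [-0.4, 0.2, 0.9]
gripper_width: 0.001
grasp_force: 0.3
```

Run:
```python
from h import *
f=imaging.grab_frame("scene"); a=f["image"].astype(int)
for y in range(98,162,3): print(y,''.join('#' if a[y,x].min()>105 else '.' for x in range(215,320)))
s,_=S(); print(s["tool_pos"],s["contact_force"])
def pj(f,X):
    c=f["R"]@X+f["t"]; return np.array([c[0]/c[2]*f["fx"]+f["cx"],c[1]/c[2]*f["fy"]+f["cy"]])
for th in np.arange(0,.8,.1): print(round(th,1),[pj(f,np.array([.6065,.323,.1285])+dx*np.array([.9936,-.1132,0])+(-.1132*h,-.9936*h,z)).round(0) for dx in(-.037,.037) for h,z in[(.193*np.cos(th),.193*np.sin(th)+.0035)]])
```

```text
98 .........................................................................................................
101 .........................................................................................................
104 .........................................................................................................
107 .........................................................................................................
110 .........................................................................................................
113 .........................................................................................................
116 .........................................................................................................
119 .........................................................................................................
122 .........................................................................................................
125 .......................#####.............................................................................
1
[... 1067 characters left out ...]
###............................
158 .................################...........######........########################.......................
161 ...............###########..#######.....#############..######..#...####################..................
[0.58647894 0.1870877  0.16433886] [-0.22901208 -1.28367624 -0.76133536]
0.0 [array([285., 179.]), array([307., 158.])]
0.1 [array([284., 174.]), array([307., 152.])]
0.2 [array([282., 167.]), array([305., 146.])]
0.3 [array([280., 161.]), array([303., 139.])]
0.4 [array([276., 154.]), array([300., 132.])]
0.5 [array([272., 146.]), array([296., 124.])]
0.6 [array([267., 138.]), array([292., 117.])]
0.7 [array([262., 130.]), array([287., 109.])]
```

Run:
```python
from h import *
f=imaging.grab_frame("scene")
for u,v in((273,140),(276,142),(279,141)):
    o,d=ray(f,u,v)
    for y in(.176,.187): k=(y-o[1])/d[1]; print(u,v,y,(o+k*d).round(4))
import cv2
a=f["image"][95:175,205:325,::-1]; cv2.imwrite("pics/c6.png",cv2.resize((255*(a/255.)**.6).astype(np.uint8),None,fx=6,fy=6,interpolation=cv2.INTER_CUBIC))
```

```text
273 140 0.176 [0.5739 0.176  0.2098]
273 140 0.187 [0.5856 0.187  0.1918]
276 142 0.176 [0.5819 0.176  0.1957]
276 142 0.187 [0.5938 0.187  0.1773]
279 141 0.176 [0.5916 0.176  0.1893]
279 141 0.187 [0.6038 0.187  0.1707]
```

View pics/c6.png

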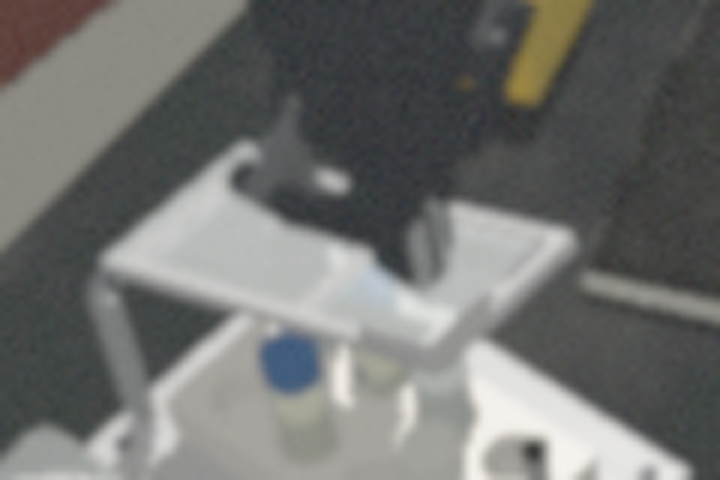

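The c6 view shows the fingertips at (430,285) pressing on the clear plate, which has swung down to about 0.38 rad. The tips look about 35 mm higher than nominal, so I'll go on by force, in small steps.

Request:
play_rows:
  commands:
    - [-3,0,5,0,0,0]
    - [-3,0,5,0,0,0]
    - [-2,0,4,0,0,0]
    - [-2,0,4,0,0,0]

```text
time: 5.72
tool_pos: [0.5868, 0.1787, 0.1495]
tool_rot: [0.0, 0.749, 0.663, 0.0]
contact_force: [0.2, 0.5, 1.1]
gripper_width: 0.0
grasp_force: 0.2
```

Request:
play_rows:
  commands:
    - [-2,0,4,0,0,0]
    - [-1,0,4,0,0,0]
    - [-1,0,4,0,0,0]

```text
time: 5.97
tool_pos: [0.5863, 0.1747, 0.1374]
tool_rot: [0.0, 0.749, 0.663, -0.0]
contact_force: [0.0, 0.6, 0.3]
gripper_width: 0.004
grasp_force: 0.2
```

Run:
```python
from h import *
f=imaging.grab_frame("scene"); a=f["image"].astype(int)
for y in range(116,190,3): print(y,''.join('#' if a[y,x].min()>105 else '.' for x in range(215,335)))
s,_=S(); print(s["tool_pos"],s["contact_force"])
```

```text
116 ........................................................................................................................
119 ..............................##........................................................................................
122 ..........................###########...................................................................................
125 .......................###################..............................................................................
128 ...................########################.............................................................................
131 ...............###########################..............................................................................
134 ............#########################............####...................................................................
137 ........###########################................##...................................................................
140 ..........############################.................................######...................
[... 1397 characters left out ...]
..
176 ##############.....................#############.##############################..#######################................
179 .......#############...................###################..###################.........#############...................
182 ...........#############....................###################################......#############......................
185 ..............##############..................#############.######...#########.....#############........................
188 ...............################.....................########################.......#########............................
[0.58571708 0.17446193 0.13633282] [ 0.31267486  0.22781145 -0.65667545]
```

Request:
play_rows:
  commands:
    - [-2,0,4,0,0,0]
    - [-2,0,4,0,0,0]
    - [-2,0,4,0,0,0]
    - [-1,0,4,0,0,0]

```text
time: 6.35
tool_pos: [0.5853, 0.1677, 0.1213]
tool_rot: [0.0, 0.749, 0.663, -0.0]
contact_force: [0.8, 0.6, 0.2]
gripper_width: -0.001
grasp_force: 0.2
```

Request:
play_rows:
  commands:
    - [0,0,3,0,0,0]
    - [0,0,3,0,0,0]

```text
time: 6.52
tool_pos: [0.5853, 0.1677, 0.1152]
tool_rot: [-0.0, 0.749, 0.663, -0.0]
contact_force: [0.4, -0.0, 1.0]
gripper_width: 0.001
grasp_force: 0.2
```

Request:
play_rows:
  commands:
    - [0,0,2,0,0,0]
    - [0,0,2,0,0,0]

```text
time: 6.68
tool_pos: [0.5853, 0.1679, 0.1114]
tool_rot: [-0.0, 0.749, 0.663, -0.0]
contact_force: [-0.8, 1.2, 1.2]
gripper_width: 0.003
grasp_force: 0.2
```

Request:
play_rows:
  commands:
    - [0,0,2,0,0,0]
    - [0,0,2,0,0,0]

```text
time: 6.85
tool_pos: [0.5854, 0.168, 0.1076]
tool_rot: [0.0, 0.749, 0.663, 0.0]
contact_force: [0.4, -0.1, 0.3]
gripper_width: 0.0
grasp_force: 0.2
```

Request:
play_rows:
  commands:
    - [0,0,1.5,0,0,0]
    - [0,0,1.5,0,0,0]

```text
time: 7.02
tool_pos: [0.5854, 0.168, 0.1047]
tool_rot: [0.0, 0.749, 0.663, 0.0]
contact_force: [-1.8, -0.9, 9.7]
gripper_width: -0.001
grasp_force: 5.4
```

Run:
```python
from h import *
f=imaging.grab_frame("scene"); a=f["image"].astype(int)
for y in range(134,190,3): print(y,''.join('#' if a[y,x].min()>105 else '.' for x in range(215,335)))
s,_=S(); print(s["tool_pos"],s["contact_force"])
```

```text
134 ............####################################........................................................................
137 ........#######################################.........................................................................
140 ..........######################################........................................................................
143 ..............##################################........................................................................
146 ...................###########################.......#####..............................................................
149 .......................##################..............###.................###..........................................
152 .......................####################...............................#########.....................................
155 ....................###########################............................#############................................
158 .................################....##################...................##################....
[... 647 characters left out ...]
..
176 ##############....................##############.############......#####...####..#######################................
179 .......############....................####################.########......####.........##############...................
182 ...........#############...................###################################.......#############......................
185 ..............#############....................############.######...########......############.#.......................
188 ...............################.....................#####################.#........#########............................
[0.58548833 0.16797377 0.10499687] [-0.56464226  0.40412663  1.09717214]
```

Request:
play_rows:
  commands:
    - [0,0,1,0,0,0]
    - [0,0,0,0,0,0]

```text
time: 7.23
tool_pos: [0.5857, 0.168, 0.1049]
tool_rot: [0.0, 0.749, 0.663, 0.0]
contact_force: [-2.2, 0.2, 5.0]
gripper_width: -0.006
grasp_force: 2.6
```

Request:
play_rows:
  commands:
    - [0,0,1,0,0,0]
    - [0,0,0,0,0,0]

```text
time: 7.4
tool_pos: [0.5857, 0.168, 0.1048]
tool_rot: [0.0, 0.749, 0.663, 0.0]
contact_force: [-4.2, -0.6, 9.3]
gripper_width: 0.003
grasp_force: 4.4
```

Request:
play_rows:
  commands:
    - [0,0,1,0,0,0]
    - [0,0,0,0,0,0]

```text
time: 7.57
tool_pos: [0.5858, 0.168, 0.1047]
tool_rot: [0.0, 0.749, 0.663, 0.0]
contact_force: [-6.7, -1.8, 11.3]
gripper_width: 0.003
grasp_force: 6.3
```

The plate stalls at 11 N with its end at the pixels expected for fully down. I'll retreat straight up and check that it stays, and also where the fingertips really are.

Request:
play_rows:
  commands:
    - [0,0,-6,0,0,0]
    - [0,0,-15,0,0,0]
    - [0,0,-25,0,0,0]
    - [0,0,-35,0,0,0]
    - [0,0,-40,0,0,0]

```text
time: 7.98
tool_pos: [0.5838, 0.1678, 0.2211]
tool_rot: [-0.001, 0.749, 0.663, -0.002]
contact_force: [1.5, -0.3, -0.2]
gripper_width: 0.001
grasp_force: 0.0
```

Request:
play_rows:
  commands:
    - [0,0,-40,0,0,0]
    - [0,0,-30,0,0,0]
    - [0,0,0,0,0,0]

```text
time: 8.23
tool_pos: [0.5886, 0.1686, 0.3024]
tool_rot: [0.004, 0.749, 0.663, 0.006]
contact_force: [0.4, 0.3, 1.2]
gripper_width: -0.001
grasp_force: 0.0
```

Run:
```python
from h import *
f=imaging.grab_frame("scene"); a=f["image"].astype(int)
for y in range(60,190,3): print(y,''.join('#' if a[y,x].min()>105 else ('o' if a[y,x].min()>55 else '.') for x in range(215,335)))
s,_=S(); print(s["tool_pos"],s["contact_force"])
def pj(f,X):
    c=f["R"]@X+f["t"]; return np.array([c[0]/c[2]*f["fx"]+f["cx"],c[1]/c[2]*f["fy"]+f["cy"]]).round()
for d in(-.014,0,.02,.04,.06): print(d,pj(f,s["tool_pos"]+np.array([0,0,d])))
```

```text
60 oooooooooooooooooooooooooooooooo........................................................................................
63 ooooooooooooooooooooooooooooooo.........................................................................................
66 ooooooooooooooooooooooooooooo.........oooo..............................................................................
69 oooooooooooooooooooooo.................ooooo............................................................................
72 ooooooooooooooooooooooo..................oooo...........................................................................
75 oooooooooooooooooooooooooooo...............o............................................................................
78 ooooooooooooooooooooooooooooooooo.............................oo........................................................
81 ooooooooooooooooooooooooooooooooooooooo.......................ooo.......................................................
84 ooooooooooooooooooooooooooooooooooooooooooo...............oooo.oo........................................
[... 3842 characters left out ...]
##ooo#####################ooo..............
180 .......oo############ooooooooooooooooooo######################################ooooooooo#############oooooo..............
183 ...........o#############ooooooooooooooooooo########################o########oooooooo############ooooooooo..............
186 .............o###############oooooooooooooooooooo###########ooooooo#########ooooooo###########oooooooo..................
189 ..............o##################ooooooooooooooooooooo###################oooooooooo########ooooooooo....................
[0.58755522 0.16838661 0.29847951] [ 0.76936503 -0.18942712  0.43480221]
-0.014 [276. 111.]
0 [275. 106.]
0.02 [274.  98.]
0.04 [273.  90.]
0.06 [271.  81.]
```

The hold-down stays level, with its back corner at (308,159) against a predicted (307,158). On to the dial: go above the back of the wing's unmarked end.

Run:
```python
from h import *
plan([(.478,.2535,.165,164,40)]);
```

```text
[[6,-10,11,0,0,-7],[7,-9,11,0,0,-6],[8,-8,11,0,0,-7],[9,-8,11,0,0,-7],[10,-6,12,0,0,-7]]
[[10,-5,11,0,0,-6],[11,-4,11,0,0,-7],[11,-2,11,0,0,-7],[12,-1,11,0,0,-7],[11,0,11,0,0,-6]]
[[12,2,11,0,0,-7],[11,3,11,0,0,-7]]
end [0.478  0.2535 0.1655] 164.0
```

Request:
play_rows:
  commands:
    - [6,-10,11,0,0,-7]
    - [7,-9,11,0,0,-6]
    - [8,-8,11,0,0,-7]
    - [9,-8,11,0,0,-7]
    - [10,-6,12,0,0,-7]

```text
time: 8.7
tool_pos: [0.5383, 0.2037, 0.2342]
tool_rot: [-0.001, 0.52, 0.854, -0.001]
contact_force: [0.0, 0.1, 0.2]
gripper_width: -0.004
grasp_force: 0.0
```

Request:
play_rows:
  commands:
    - [10,-5,11,0,0,-6]
    - [11,-4,11,0,0,-7]
    - [11,-2,11,0,0,-7]
    - [12,-1,11,0,0,-7]
    - [11,0,11,0,0,-6]

```text
time: 9.12
tool_pos: [0.4927, 0.2384, 0.1791]
tool_rot: [-0.001, 0.256, 0.967, -0.001]
contact_force: [0.6, -0.1, 0.7]
gripper_width: -0.003
grasp_force: 0.0
```

Request:
play_rows:
  commands:
    - [12,2,11,0,0,-7]
    - [11,3,11,0,0,-7]
    - [0,0,10,0,0,0]
    - [0,0,10,0,0,0]
    - [0,0,10,0,0,0]

```text
time: 9.53
tool_pos: [0.4757, 0.2527, 0.1281]
tool_rot: [-0.0, 0.14, 0.99, -0.0]
contact_force: [0.6, 0.9, 0.3]
gripper_width: 0.0
grasp_force: 0.0
```

Run:
```python
from h import *
f=imaging.grab_frame("scene"); a=f["image"].astype(int)
for y in range(128,200,2): print(y,''.join('#' if a[y,x].min()>105 else ('o' if a[y,x].min()>55 else '.') for x in range(178,290)))
s,_=S(); print(s["tool_pos"],s["contact_force"])
def pj(f,X):
    c=f["R"]@X+f["t"]; return np.array([c[0]/c[2]*f["fx"]+f["cx"],c[1]/c[2]*f["fy"]+f["cy"]]).round()
for d in(-.014,0,.02,.04,.06): print(d,pj(f,s["tool_pos"]+np.array([0,0,d])))
```

```text
128 ......................................................oo#########################oo.............................
130 ....................................................oo##############################oo..........................
132 .................................................oo#####################################o.......................
134 ...............................................oo##########################################o....................
136 .............................................o################################################oo................
138 o...oooo....................................o####################################################oo.............
140 oooooooooo...................................oo######################################################o..........
142 oooooooooooo...................................ooo######################################################o.......
144 ooooooooooooooo...............................o....oo######################################################oo...
146 ooooooooooooooooo..........................
[... 2568 characters left out ...]
..............o####################ooooooooooooooooooo#################oooo
192 ..oo############o.................................oo#######################ooooooooooooooooooo#############ooooo
194 ooo#############o.................................o###########################ooooooooooooooooooo#o######o#ooooo
196 ################o................................oo#############################oooooooooooooooooooo#####ooooooo
198 o###############o...............................o##################################ooooooooooooooooooooooooooooo
[0.47460319 0.25207448 0.12590555] [-1.13572703 -0.46626147 -1.64157934]
-0.014 [224. 185.]
0 [222. 182.]
0.02 [220. 176.]
0.04 [218. 170.]
0.06 [216. 165.]
```

The collar stays unbroken across (199-229,176), so the tips do end about 26 mm above the reported TCP, which agrees with the stall height on the plate. I'll descend behind the wing accordingly, checking force.

Request:
play_rows:
  commands:
    - [0,0,8,0,0,0]
    - [0,0,8,0,0,0]
    - [0,0,6,0,0,0]

```text
time: 9.83
tool_pos: [0.4761, 0.2528, 0.107]
tool_rot: [-0.0, 0.14, 0.99, -0.0]
contact_force: [-0.3, -0.2, 1.0]
gripper_width: 0.0
grasp_force: 0.0
```

Request:
play_rows:
  commands:
    - [0,0,4,0,0,0]
    - [0,0,4,0,0,0]
    - [0,0,4,0,0,0]

```text
time: 10.08
tool_pos: [0.4761, 0.2531, 0.0956]
tool_rot: [0.0, 0.139, 0.99, 0.0]
contact_force: [0.2, 0.8, -0.4]
gripper_width: 0.003
grasp_force: 0.0
```

Run:
```python
from h import *
f=imaging.grab_frame("scene"); a=f["image"].astype(int)
for y in range(140,215,2): print(y,''.join('#' if a[y,x].min()>105 else ('o' if a[y,x].min()>55 else ('-' if a[y,x].min()>30 else '.')) for x in range(178,250)))
s,_=S(); print(s["tool_pos"],s["contact_force"])
```

```text
140 ...................---ooo------..................-o#####################
142 .................................................-o#####################
144 ..................................................-oo###################
146 ....................................................--oo################
148 -----.....----.........................................--oo#############
150 ooooooooooooo-.................................---.......---o###########
152 oooooooooooo-...................................---.......-o############
154 oooooooooo-.....................................-----...-o##############
156 ooooooo---.......................................------o################
158 ooooo-.-....................................---.--oooo################oo
160 ooo-.......................................-----.-oo###########o#o#####o
162 o-.....-...................................-------oo####################
164 --.-......-..............-..................------oo####################
166 -----------.....-.-............--...........------oo####################
168 ------------.-----
[... 1198 characters left out ...]
###########
200 oo###############o-.......---..................-oo######################
202 -ooo##############o--.......................--ooooooo###################
204 --ooooo##############o-..................--ooooooooooo##################
206 ..-ooooooo#############oo--........----ooooooooooooooo##################
208 ...--ooooooo#############ooooooooooooooooooooooooooooo################oo
210 ....-oooooooooooo###########ooooooooo#oooooooooooooooo##############oo-o
212 .....--ooooooooooo############ooooooooooooooooooooooooo##############oo-
214 ........--oooooooooo#########oooooooooooooooooooooooooo################o
[0.47551876 0.25288857 0.09468353] [-0.57486846  0.40882674 -0.95196658]
```

Request:
play_rows:
  commands:
    - [0,0,5,0,0,0]
    - [0,0,5,0,0,0]
    - [0,0,4,0,0,0]

```text
time: 10.38
tool_pos: [0.4758, 0.2531, 0.0813]
tool_rot: [0.0, 0.139, 0.99, 0.0]
contact_force: [0.4, 0.1, 0.1]
gripper_width: -0.001
grasp_force: 0.0
```

Request:
play_rows:
  commands:
    - [0,0,3,0,0,0]
    - [0,0,3,0,0,0]
    - [0,0,3,0,0,0]

```text
time: 10.63
tool_pos: [0.4759, 0.2531, 0.0724]
tool_rot: [0.0, 0.139, 0.99, 0.0]
contact_force: [-0.1, -0.3, -0.8]
gripper_width: 0.0
grasp_force: 0.0
```

Request:
play_rows:
  commands:
    - [0,0,3,0,0,0]
    - [0,0,3,0,0,0]
    - [0,0,2,0,0,0]

```text
time: 10.88
tool_pos: [0.4757, 0.253, 0.0643]
tool_rot: [-0.0, 0.139, 0.99, -0.0]
contact_force: [0.2, -0.3, 0.1]
gripper_width: 0.002
grasp_force: 0.0
```

Run:
```python
from h import *
f=imaging.grab_frame("scene"); a=f["image"].astype(int)
for y in range(150,215,2): print(y,''.join('#' if a[y,x].min()>105 else ('o' if a[y,x].min()>55 else ('-' if a[y,x].min()>30 else '.')) for x in range(178,250)))
s,_=S(); print(s["tool_pos"],s["contact_force"])
```

```text
150 .......................--ooooooooo----....................--o###########
152 .........................-------..........................-o############
154 .......................................................--o##############
156 --....................................................-o################
158 ooo--..............................................-oo################oo
160 ooo-..--..........................................-o###################o
162 o--...-...........................................-o###########o########
164 --.-..-............................................-####################
166 ----------.--....-.................................-####################
168 ---------------------...........................--.-o###################
170 ---------------------.....--ooo-..............------o####ooooo##########
172 -------------------------oooo#oo-..............------ooooooooooo########
174 -----------------------oo########oo-...........------ooooooooooooooo####
176 ---------------------oo############o-...........-----oooooooooooooooooo#
178 ------------------
[... 813 characters left out ...]
###########
200 oo###############o-............................-oooooooo################
202 -ooo##############oo-.......................-ooooooooooo################
204 --ooooo##############o-..................--oooooooooooo#################
206 ..-oooooo##############oo----.......---ooooooooooooooooo################
208 ...-oooooooo###################ooooooooooooooooooooooooo##############oo
210 ....-oooooooooooo###############ooooooooooooooooooooooooooo#########oo-o
212 .....--ooooooooooo###############ooooooooooooooooooooooooooo#########oo-
214 .........-oooooooooo##########ooooooooooooooooooooooooooooooo##########o
[0.47547116 0.25291411 0.06391884] [-0.21837466 -0.86871316  0.13393538]
```

```bash
cat >> h.py <<'E'
def dialpt(al,off=.0167,r=.025,D=(.459,.285),phi0=-106):
    ps,ph=np.radians(phi0+270-al),np.radians(phi0-al)
    return D[0]+r*np.cos(ph)-off*np.cos(ps),D[1]+r*np.sin(ph)-off*np.sin(ps)
E
python3 - <<'E'
from h import *
st=(.4757,.253,.064,164)
plan([(*dialpt(0,.0167),.064,164,6)]+[(*dialpt(a),.064,164-a,40) for a in range(6,67,6)],start=st)
E
```

```text
[[4,1,0,0,0,0],[4,0,0,0,0,0],[3,-1,0,0,0,6],[3,-2,0,0,0,6],[2,-2,0,0,0,6]]
[[3,-1,0,0,0,6],[3,-2,0,0,0,6],[2,-1,0,0,0,6],[3,-2,0,0,0,6],[3,-2,0,0,0,6]]
[[2,-1,0,0,0,6],[3,-2,0,0,0,6],[3,-2,0,0,0,6]]
end [0.4361 0.265  0.064 ] 98
```

Request:
play_rows:
  commands:
    - [4,1,0,0,0,0]
    - [4,0,0,0,0,0]
    - [3,-1,0,0,0,6]
    - [3,-2,0,0,0,6]
    - [2,-2,0,0,0,6]

```text
time: 11.35
tool_pos: [0.4593, 0.2548, 0.0651]
tool_rot: [0.001, 0.295, 0.956, 0.0]
contact_force: [1.7, 0.4, -0.8]
gripper_width: -0.0
grasp_force: 0.8
```

Request:
play_rows:
  commands:
    - [3,-1,0,0,0,6]
    - [3,-2,0,0,0,6]
    - [2,-1,0,0,0,6]
    - [3,-2,0,0,0,6]
    - [3,-2,0,0,0,6]

```text
time: 11.77
tool_pos: [0.4436, 0.2588, 0.0651]
tool_rot: [0.001, 0.532, 0.847, -0.0]
contact_force: [1.3, -2.0, -1.2]
gripper_width: -0.005
grasp_force: 1.0
```

Run:
```python
from h import *
f=imaging.grab_frame("scene"); a=f["image"].astype(int)
for y in range(160,215,2): print(y,''.join('#' if a[y,x].min()>105 else ('o' if a[y,x].min()>55 else ('-' if a[y,x].min()>30 else '.')) for x in range(178,250)))
s,_=S(); print(s["tool_pos"],s["contact_force"])
```

```text
160 ..........--ooooooooo---.....................--ooooo###########o#######o
162 ...........-------............................--oooo###########o########
164 ............................................-oo##ooo####################
166 ..........................................-o#####ooo####################
168 ........................................-o#####oooo#######o#############
170 ...-....................................-o#####oooo######ooooo##########
172 -----...................................-o#####oooo###oooooooooo########
174 -------.................................-o######oo##ooooooooooooooo#o###
176 ---------...............................-o#########ooooooooooooooooooooo
178 -------------...........................-o######oooo#ooooooooooooooooooo
180 -------------............................---oo############oooooooooooooo
182 -------.--------..---...................-------o#############ooooooooooo
184 -----------ooooo-.----...................--------o#############ooooooooo
186 ---------oo#####o------.................----------o################ooooo
188 ------oooo#######o
[... 428 characters left out ...]
###########
200 oo############oooo----................-ooo-...-o########################
202 -ooo##############o--..................---..-o##########################
204 --ooooo##############o-...................-o############################
206 ..-oooooo##############ooo--........---ooooo############################
208 ...-oooooooo#################ooooooooooooo############################oo
210 ....--ooooooooooo################oooooooooo#########################oo-o
212 .....--ooooooooooo###############ooooooooooo#########################oo-
214 .........-oooooooooo########ooooooooooooooooo##########################o
[0.44317498 0.25922843 0.06500629] [ 1.85577854 -0.5768759   0.48937235]
```

Request:
play_rows:
  commands:
    - [2,-1,0,0,0,6]
    - [3,-2,0,0,0,6]

```text
time: 11.98
tool_pos: [0.4387, 0.2621, 0.065]
tool_rot: [0.0, 0.617, 0.787, -0.001]
contact_force: [1.2, -3.0, 0.5]
gripper_width: -0.002
grasp_force: 1.1
```

Request:
play_rows:
  commands:
    - [-5,0,0,0,0,0]
    - [-8,0,0,0,0,0]
    - [-2,0,-25,0,0,0]
    - [0,0,-40,0,0,0]
    - [0,0,-40,0,0,0]

```text
time: 12.4
tool_pos: [0.4413, 0.2468, 0.1692]
tool_rot: [-0.001, 0.614, 0.789, -0.002]
contact_force: [2.1, 0.9, 0.3]
gripper_width: 0.001
grasp_force: 0.0
```

Run:
```python
from h import *
t=imaging.grab_frame("top");f=imaging.grab_frame("scene"); np.savez("fr",f=f["image"],t=t["image"])
for a,(x0,x1,y0,y1) in((t["image"],(174,234,238,298)),(f["image"],(178,250,160,215))):
    a=a.astype(int)
    for y in range(y0,y1,2): print(y,''.join('#' if a[y,x].min()>105 else ('o' if a[y,x].min()>70 else ('-' if a[y,x].min()>40 else '.')) for x in range(x0,x1)))
s,_=S(); print(s["tool_pos"],s["contact_force"])
```

```text
238 ---oooooooooooo---ooooooooooo-o#o--.......-#################
240 oooooooooooooooo---ooooooooooo-o#o--.......-################
242 oooooooooooooooo--.-ooooooooooo-##o-........o###############
244 oooooooooooooooo-----oooooooooo--o#o-.......-###############
246 oooooooooooo-o--------oooooooooo--o#o-.......o##############
248 oooooo----------------ooooooooooo--ooo-......-##############
250 ooo--------------------ooooooooooo--ooo-.....-##############
252 ------------------------ooooooooooo-.ooo-....o##############
254 -------------------------ooooooooooo-.ooo-...o##############
256 -------------------------ooooooooooo-..-oo-..###############
258 --------------------------ooooooooooo-..-oooo###############
260 ---------------------------ooooooooooo-...ooooo#############
262 ----------------------------ooooooooooo-...---.#############
264 --------------------------.--oooooooooo--.......############
266 ------------------..........--oooooooooo-.......-###########
268 --------------...............-ooooooooooo-.......-##########
270 ----------.-..................-ooooooooooo-.......o#####
[... 2375 characters left out ...]
##############
200 -o###############o-......................------o########################
202 .-oo##############o-.....................----o##########################
204 ..-oooo##############o-..................-o#############################
206 ...-ooooo##############oo--.......---oo#################################
208 ....-ooooooo##########################################################oo
210 .....-ooooooooooo###################################################o---
212 ......--oooooooooo###################################################o--
214 .........--ooooooooo###################################################o
[0.44735374 0.24923566 0.1784537 ] [0.65129279 0.7609646  0.21895845]
```

Run:
```python
from h import *
f=imaging.grab_frame("scene"); D=np.array([.459,.285])
im=f["image"].astype(int).min(2)
for y in range(174,186): print(y,im[y,204:222])
def pj(X):
    c=f["R"]@X+f["t"]; return np.array([c[0]/c[2]*f["fx"]+f["cx"],c[1]/c[2]*f["fy"]+f["cy"]])
for a in range(40,-16,-5):
    r=np.radians(a); print(a,[pj(np.r_[D+R*np.array([np.cos(r),np.sin(r)]),z]).round(1) for R,z in((.033,.081),(.041,.079),(.054,.0805))])
```

```text
174 [113 116 120 129 141 144 147 147 158 160 164 163 159 155 164 158 148 150]
175 [129 135 140 160 172 173 172 171 167 165 171 167 162 160 181 183 174 177]
176 [160 159 156 177 186 178 165 163 144 140 149 136 137 155 182 181 176 187]
177 [178 172 159 172 177 161 136 127 116 124 113  87  96 136 166 157 159 178]
178 [176 170 152 141 136 117  88  90 107 120  85  51  62 107 136 119 125 141]
179 [144 139 116  89  74  63  59  86 116 106  65  33  35  69  88  71  73  87]
180 [ 94  85  64  43  37  39  63 100 118  86  47  22  19  33  46  40  39  44]
181 [ 53  39  33  30  29  42  76 110 104  66  29  15  11  20  27  35  34  34]
182 [ 32  26  30  35  37  53  82 103  81  45  21  15  14  16  24  30  35  36]
183 [30 30 41 62 84 95 98 96 63 31 19 16 15 22 29 34 37 37]
184 [ 28  40  72 115 143 153 149 129  76  35  19  15  16  21  32  37  38  36]
185 [ 32  54 103 154 177 182 181 158  97  46  23  15  13  23  33  37  37  36]
40 [array([211. , 180.1]), array([211.3, 177.8]), array([211.1, 173. ])]
35 [array([212.3, 180. ]), array([212.8, 177.7]), array([213.2, 172.8])]
30 [array([213.5, 179.9]), array([214.3, 177.6]), array([215.2, 172.8])]
25 [array([214.8, 180. ]), array([215.9, 177.7]), array([217.2, 172.9])]
20 [array([216. , 180.2]), array([217.3, 177.9]), array([219.1, 173.1])]
15 [array([217.1, 180.4]), array([218.8, 178.2]), array([221. , 173.5])]
10 [array([218.2, 180.7]), array([220.2, 178.6]), array([222.8, 174. ])]
5 [array([219.3, 181.1]), array([221.5, 179.1]), array([224.5, 174.7])]
0 [array([220.3, 181.6]), array([222.7, 179.7]), array([226.1, 175.5])]
-5 [array([221.2, 182.2]), array([223.9, 180.4]), array([227.7, 176.4])]
-10 [array([222.1, 182.8]), array([224.9, 181.2]), array([229.1, 177.4])]
-15 [array([222.9, 183.5]), array([225.9, 182.1]), array([230.3, 178.5])]
```

Run:
```python
from h import *; import cv2
t=imaging.grab_frame("top"); im=cv2.imread("pics/top0.png"); g=im.min(2).astype(int)
for y in range(240,254): print(y,g[y,194:216])
# collar centre: inner black skirt disc (84 mm, top .0825) and white ring points, in world coords
b=(im.max(2)<70).astype(np.uint8); b[:, :184]=0;b[:,226:]=0;b[:246]=0;b[292:]=0
c=max(cv2.findContours(b,0,2)[0],key=cv2.contourArea); 
W=lambda c,z:np.array([plane(t,*p,z)[:2] for p in c.reshape(-1,2)])
def circ(P):
    A=np.c_[2*P,np.ones(len(P))]; s=np.linalg.lstsq(A,(P**2).sum(1),rcond=None)[0]; return s[:2].round(4),np.sqrt(s[2]+s[:2]@s[:2]).round(4)
print("skirt",circ(W(cv2.convexHull(c),.0825)))
w=(g>150).astype(np.uint8); w[:,:178]=0;w[:,230:]=0;w[:246]=0;w[294:]=0
P=W(np.argwhere(w)[:,::-1],.0755); r=np.linalg.norm(P-[.459,.285],axis=1); print("ring n",len(P),r.min(),r.max(),P[(r>.04)&(r<.056)].mean(0))
# polar profile of the collar, r .045-.053 and clip r .050-.058
for r0,z in((.046,.0765),(.049,.078),(.0545,.0805)):
  for D in([.459,.285],):
    q=[]
    for a in np.arange(30,-40,-2.5):
        X=np.r_[np.array(D)+r0*np.array([np.cos(np.radians(a)),np.sin(np.radians(a))]),z]; cc=t["R"]@X+t["t"]
        q.append(int(cv2.getRectSubPix(g.astype(np.float32),(1,1),(float(cc[0]/cc[2]*t["fx"]+t["cx"]),float(cc[1]/cc[2]*t["fy"]+t["cy"])))[0,0]))
    print(r0,list(zip(np.arange(30,-40,-2.5).tolist(),q)))
```

```text
240 [126 127 128 131 132 133 129 125 127 128 130 128 127 127 127 129 130 129
 128 130 129 128]
241 [146 140 140 139 140 140 140 140 140 142 146 143 139 140 141 141 140 140
 141 142 143 143]
242 [195 153 152 151 150 151 150 137 121 144 180 157 112 128 143 144 142 142
 142 142 142 142]
243 [224 225 224 222 219 219 216 183 130 129 169 147  93 116 162 178 174 167
 162 149 142 142]
244 [154 166 176 175 174 176 174 151 117 132 168 146  91 101 178 212 206 201
 201 195 216 228]
245 [149 150 153 162 180 200 193 179 142 154 165 124  86 174 224 226 206 174
 163 157 153 155]
246 [161 158 186 235 243 241 240 219 149 153 161 122  91 200 239 239 239 242
 233 198 166 157]
247 [233 212 219 241 241 240 223 226 200 135 106 112 133 174 228 239 239 238
 238 239 241 220]
248 [241 242 241 239 240 241 208 218 241 240 212 220 240 209 218 240 240 224
 228 240 240 237]
249 [219 241 229 184 220 241 210 216 238 238 223 226 237 209 218 239 239 205
 217 240 237 207]
250 [214 238 240 208 214 236 199 139 136 138 112 117 170 193 192 222 222 202
 226 237 190 207]
251 [160 211 233 193 136 104  72  79  75  72  71  74  7
[... 794 characters left out ...]
), (20.0, 233), (17.5, 232), (15.0, 240), (12.5, 241), (10.0, 238), (7.5, 233), (5.0, 210), (2.5, 148), (0.0, 153), (-2.5, 161), (-5.0, 124), (-7.5, 93), (-10.0, 179), (-12.5, 230), (-15.0, 238), (-17.5, 239), (-20.0, 239), (-22.5, 237), (-25.0, 237), (-27.5, 239), (-30.0, 239), (-32.5, 227), (-35.0, 218), (-37.5, 232)]
0.0545 [(30.0, 152), (27.5, 153), (25.0, 158), (22.5, 155), (20.0, 152), (17.5, 153), (15.0, 165), (12.5, 173), (10.0, 178), (7.5, 188), (5.0, 178), (2.5, 141), (0.0, 128), (-2.5, 160), (-5.0, 150), (-7.5, 97), (-10.0, 110), (-12.5, 169), (-15.0, 197), (-17.5, 199), (-20.0, 198), (-22.5, 185), (-25.0, 167), (-27.5, 154), (-30.0, 156), (-32.5, 151), (-35.0, 152), (-37.5, 152)]
```

Index now at about 36° (scene (212.8,178)) and the clip's line in the top view is at column 204.2, about -3° in the world frame. So roughly 40° remain, and the push lags my plan by about 23°. Next push goes to plan angle 88°.

Run:
```python
from h import *
plan([(*dialpt(62,.032),.15,102,40),(*dialpt(62,.032),.064,102,18),(*dialpt(62),.064,102,8)]+[(*dialpt(a),.064,164-a,40) for a in range(67,90,5)])
```

```text
[[1,-2,22,0,0,2],[0,-0,17,0,0,0],[0,-0,17,0,0,0],[0,-0,17,0,0,0],[0,-0,18,0,0,0]]
[[0,-0,17,0,0,0],[8,-0,-0,0,0,0],[7,-0,-0,0,0,0],[3,-2,-0,0,0,5],[2,-1,-0,0,0,5]]
[[2,-1,-0,0,0,5],[2,-2,-0,0,0,5],[3,-1,-0,0,0,5]]
end [0.4312 0.2747 0.0638] 77.1
```

Request:
play_rows:
  commands:
    - [1,-2,22,0,0,2]
    - [0,0,17,0,0,0]
    - [0,0,17,0,0,0]
    - [0,0,17,0,0,0]

```text
time: 12.93
tool_pos: [0.4389, 0.2477, 0.0937]
tool_rot: [-0.001, 0.629, 0.778, -0.002]
contact_force: [-1.2, -0.8, 0.3]
gripper_width: 0.002
grasp_force: 0.0
```

Request:
play_rows:
  commands:
    - [0,0,12,0,0,0]
    - [0,0,12,0,0,0]
    - [0,0,10,0,0,0]

```text
time: 13.18
tool_pos: [0.4395, 0.2481, 0.0606]
tool_rot: [-0.001, 0.629, 0.777, -0.001]
contact_force: [-0.8, 1.0, -1.2]
gripper_width: -0.001
grasp_force: 0.0
```

Run:
```python
from h import *
s,_=S(); print(s["tool_pos"],s["contact_force"],dialpt(62,.032))
```

```text
[0.4394808  0.24806954 0.06061923] [-0.83873656  1.04363026 -1.20505741] (np.float64(0.44119948408782317), np.float64(0.2485014845060742))
```

Request:
play_rows:
  commands:
    - [8,0,-1,0,0,0]
    - [7,0,0,0,0,0]
    - [3,-1,0,0,0,5]
    - [2,-1,0,0,0,5]
    - [2,-1,0,0,0,5]

```text
time: 13.6
tool_pos: [0.433, 0.2702, 0.0643]
tool_rot: [0.0, 0.726, 0.687, -0.001]
contact_force: [-1.3, -2.9, -0.7]
gripper_width: 0.002
grasp_force: 1.2
```

Request:
play_rows:
  commands:
    - [2,-2,0,0,0,5]
    - [2,-1,0,0,0,5]
    - [0,0,0,0,0,0]

```text
time: 13.85
tool_pos: [0.4307, 0.2749, 0.0645]
tool_rot: [0.0, 0.783, 0.623, 0.0]
contact_force: [-0.9, 0.0, 0.8]
gripper_width: 0.004
grasp_force: 0.5
```

Run:
```python
from h import *
f=imaging.grab_frame("scene"); im=f["image"].astype(int).min(2)
for y in range(174,190): print(y,im[y,202:230])
s,_=S(); print(s["tool_pos"],s["contact_force"])
```

```text
174 [ 21  23  19  18  20  21  20  23  36  62  76  48  23  21  18  32  64 107
 136 149 148 142 135 119 101  99 107 111]
175 [ 21  24  22  19  23  20  23  29  59  99 115  70  27  22  20  43  92 139
 165 176 177 170 156 126 105 111 122 113]
176 [ 22  20  19  21  23  21  28  37  75 119 123  72  24  22  22  53 105 151
 170 186 188 184 168 123 107 120 120  99]
177 [ 18  21  23  18  18  25  33  40  69  99  96  55  22  23  28  59 101 138
 158 179 180 175 166 123 103 108  98  81]
178 [ 21  22  22  22  21  27  31  41  49  61  56  34  19  21  32  67 100 117
 127 143 151 161 169 140 103  89  87 101]
179 [ 18  18  17  19  23  25  32  38  39  32  27  26  20  28  43  77  96  92
  83  88 111 145 166 153 126 107 116 146]
180 [ 17  17  23  21  18  22  26  35  35  30  25  21  18  29  46  69  74  60
  42  46  76 118 152 160 155 148 147 169]
181 [ 21  20  19  17  21  24  23  31  31  25  21  21  23  26  40  51  47  31
  23  37  76 118 145 148 153 164 165 180]
182 [ 21  24  17  19  20  19  23  28  24  26  22  20  21  23  33  34  23  14
  20  42  85 119 123 107 119 150 171 182]
183 [ 20  19  21  18  21  21  22  22  21  21  23  19  21  22  22  20  15  16
  16  37  69  90  80  62  76 117 153 176]
184 [ 22  19  22  22  20  24  21  25  32  39  27  23  20  19  16  14  16  12
  15  22  40  51  47  40  50  79 126 167]
185 [ 19  21  21  20  21  21  24  41  71  82  54  30  23  14  14  12  15  13
  14  20  27  36  40  41  42  58 101 145]
186 [ 22  19  20  20  21  24  37  74 118 126  77  39  25  14  11  13   9  14
  15  14  26  38  42  42  43  51  79 128]
187 [ 24  20  21  21  22  23  47 100 142 128  75  38  21  14  12  13   8  15
  16  19  26  38  41  44  43  46  66 114]
188 [ 24  21  19  20  20  23  42  87 115  91  52  29  19  14  17   7  13  15
  15  13  29  39  41  44  47  45  57  93]
189 [19 20 21 16 17 21 28 47 61 47 32 18 15 12  5 13 15 14 26 28 35 42 43 43
 46 48 52 81]
[0.43091933 0.27485717 0.06458245] [-0.63599657 -0.50448378  0.44452403]
```

Index line now near scene (217.7,180), which is about 12°, with 15° to go. Next, 11° more.

Run:
```python
from h import *
plan([(*dialpt(a),.0645,164-a,2.9) for a in(91,95,99,102,104,106)],start=(*dialpt(87),.0645,77))
```

```text
[[1.8,-1.1,0,0,0,4],[1.8,-1.1,0,0,0,4],[1.8,-1.1,0,0,0,4],[1.3,-0.8,0,0,0,3],[0.9,-0.6,0,0,0,2]]
[[0.8,-0.6,0,0,0,2]]
end [0.4289 0.2841 0.0645] 58
```

Request:
play_rows:
  commands:
    - [1.8,-1.1,0,0,0,4]
    - [1.8,-1.1,0,0,0,4]
    - [1.3,-0.8,0,0,0,3]
    - [0,0,0,0,0,0]

```text
time: 14.23
tool_pos: [0.4294, 0.2802, 0.0645]
tool_rot: [-0.0, 0.838, 0.545, 0.0]
contact_force: [-1.0, -1.3, 0.9]
gripper_width: 0.002
grasp_force: 0.6
```

Run:
```python
from h import *
f=imaging.grab_frame("scene"); im=f["image"].astype(int).min(2)
for y in range(176,187): print(y,im[y,212:230])
s,_=S(); print(s["tool_pos"],s["contact_force"])
```

```text
176 [ 28  21  23  20  28  58 109 153 171 186 190 185 168 122 106 122 120  98]
177 [ 38  20  22  22  29  62 105 138 160 180 181 175 166 123 102 110  96  80]
178 [ 34  22  22  19  28  48  77 104 126 142 152 161 170 139 102  87  86 100]
179 [ 21  22  22  22  27  44  65  85  99 102 112 142 164 146 126 109 116 147]
180 [ 21  24  25  36  50  71  92 103  98  74  72 103 126 138 153 150 145 170]
181 [ 22  25  39  62  83  93 100  95  78  49  41  60  81 113 152 170 165 180]
182 [ 23  28  54  82  94  86  77  60  43  28  27  46  64  95 137 166 175 181]
183 [ 24  29  52  72  73  59  43  30  19  14  29  63  92 105 124 144 160 175]
184 [ 24  26  36  44  43  29  20  16  12  19  32  69  97  98  99 105 129 167]
185 [ 27  27  27  25  20  18  16  15  14  16  25  55  74  68  62  67 100 146]
186 [ 36  30  25  18  14  11  12  14  12  13  19  35  47  46  44  48  76 123]
[0.42961671 0.28008897 0.06443635] [-0.92643628 -0.99713247  0.04596098]
```

The index is close, so I'll back off and clear the top view for a precise comparison with the clip line.

Request:
play_rows:
  commands:
    - [-6,0,0,0,0,0]
    - [-9,0,0,0,0,0]
    - [-4,0,-30,0,0,0]
    - [-10,0,-39,0,0,0]
    - [-25,0,-30,0,0,0]

```text
time: 14.7
tool_pos: [0.4077, 0.2305, 0.1649]
tool_rot: [-0.0, 0.838, 0.546, 0.001]
contact_force: [1.8, -0.5, 2.4]
gripper_width: -0.001
grasp_force: 0.0
```

Request:
play_rows:
  commands:
    - [-39,10,0,0,0,0]
    - [-39,10,0,0,0,0]
    - [-39,10,0,0,0,0]
    - [-39,10,0,0,0,0]
    - [-39,10,0,0,0,0]

```text
time: 15.12
tool_pos: [0.3728, 0.03, 0.1629]
tool_rot: [0.001, 0.838, 0.546, 0.001]
contact_force: [1.6, 0.1, -1.0]
gripper_width: -0.0
grasp_force: 0.0
```

```bash
cat >> h.py <<'E'
def dialcheck():
    import cv2
    t=imaging.grab_frame("top"); im=t["image"]; g=im.astype(int).min(2)
    cv2.imwrite("pics/t_last.png",im[:,:,::-1])
    for y in range(240,274): print(y,g[y,192:220])
    s,_=S(); print(s["tool_pos"])
E
python3 -c "from h import *; dialcheck()"
```

```text
240 [134 128 124 123 125 127 127 128 123 120 121 123 125 124 123 123 122 124
 125 124 125 126 124 123 124 123 124 125]
241 [142 145 140 135 135 133 135 136 135 135 135 136 140 137 134 135 137 136
 136 135 136 138 138 138 137 132 126 126]
242 [207 218 190 148 147 146 145 144 146 133 118 139 174 152 108 124 138 139
 139 138 137 139 139 139 139 139 140 138]
243 [220 219 219 220 219 217 214 213 209 177 125 125 163 143  89 114 157 172
 169 162 156 158 157 157 157 155 152 151]
244 [150 150 149 160 170 169 170 169 166 145 113 128 164 140  88  97 173 204
 200 195 194 189 208 223 222 221 223 223]
245 [145 145 144 145 149 156 173 195 188 172 136 149 160 119  84 168 219 221
 199 169 157 153 149 150 151 150 173 177]
246 [144 148 155 151 179 230 240 236 235 211 143 148 156 118  88 193 234 235
 235 238 228 192 161 151 146 145 144 143]
247 [152 183 227 204 212 237 237 236 219 223 194 130 102 109 128 169 222 235
 235 234 234 235 237 214 162 147 145 144]
248 [210 234 236 238 236 235 236 237 200 210 237 237 205 214 236 201 212 236
 236 220 223 236 235 233 220 184 153 144]
249 [209 153 212 238 224 179 
[... 2168 characters left out ...]
51  49  48  48  49  48  45  45  42]
268 [ 50  49  48  49  44  46 179 226 229 230 229 207 128  46  32  17  21  26
  39  48  49  47  49  46  46  45  45  44]
269 [ 47  48  47  47  40  40 104 191 225 229 226 165  61  40  25  21  25  27
  39  47  47  46  47  46  46  43  45  43]
270 [ 47  47  48  46  43  41  43 108 210 241 201  87  38  32  18  21  26  27
  39  48  46  48  46  47  45  46  44  43]
271 [47 45 47 47 46 41 44 50 47 41 36 41 34 25 17 24 25 27 24 40 47 46 48 47
 45 44 43 42]
272 [45 46 44 44 42 40 46 48 45 39 30 26 22 20 21 24 25 25 26 40 48 46 47 47
 47 45 43 43]
273 [45 45 46 46 40 43 49 48 42 32 24 19 21 23 24 24 27 28 26 39 46 46 46 44
 44 43 40 39]
[0.37230862 0.02315563 0.16279307]
```

Run:
```python
from h import *
t=imaging.grab_frame("top"); p=lambda u,v,z:plane(t,u,v,z)[:2]
D1=p(201.8,267.5,.103)
an=lambda q,D:np.degrees(np.arctan2(*(q-D)[::-1])).round(1)
print(D1)
for D in(D1,np.array([.459,.285]),np.array([.4577,.2855])):
    print("index",an(p(208.7,252.6,.079),D),"mid wing top",an(p(203.9,260.5,.103),D),"clip",an(p(204.1,244.5,.0805),D),"line",an(p(204.2,248.5,.0765),D))
```

```text
[0.4573406  0.28375725]
index -18.0 mid wing top -18.5 clip -1.9 line -1.1
index -20.8 mid wing top -25.2 clip -3.3 line -2.8
index -20.8 mid wing top -24.9 clip -3.8 line -3.4
```

The top view, corrected for the wing-top height, gives axis (0.4573,0.2838), index -18° and target -1.7°. The dial overshot by about 16°, so I'll nudge it back from the index end.

```bash
cat >> h.py <<'E'
def ccw(ph,off,r=.025,D=(.4573,.2838)):
    a=np.radians(ph); return D[0]+r*np.cos(a)+off*np.sin(a),D[1]+r*np.sin(a)-off*np.cos(a)
E
python3 - <<'E'
from h import *
plan([(*ccw(-18,.034),.165,72,40),(*ccw(-18,.034),.0645,72,17),(*ccw(-18,.0125),.0645,72,8)]+[(*ccw(a,.0121),.0645,90+a,2.9) for a in(-14,-10,-6,-3)])
E
```

```text
[[40,-0,-0,0,0,-1],[39,0,-1,0,0,-1],[40,1,-0,0,0,-1],[40,2,-0,0,0,-1],[39,3,-1,0,0,-1]]
[[40,3,-0,0,0,-2],[-0,-0,17,0,0,0],[-0,-0,16,0,0,0],[-0,-0,17,0,0,0],[-0,-0,17,0,0,0]]
[[-0,-0,17,0,0,0],[-0,-0,16,0,0,0],[7,0,0,0,0,0],[7,0,0,0,0,0],[7,0,0,0,0,0]]
[[2.5,1,0.3,0,0,-4],[1.8,0.8,0,0,0,-4],[1.7,0.8,0,0,0,-4],[1.3,0.6,0,0,0,-3]]
end [0.4817 0.2704 0.0645] 87.5
```

Request:
play_rows:
  commands:
    - [40,0,0,0,0,-1]
    - [39,0,-1,0,0,-1]
    - [40,1,0,0,0,-1]
    - [40,2,0,0,0,-1]
    - [39,3,-1,0,0,-1]

```text
time: 15.63
tool_pos: [0.4536, 0.2153, 0.1646]
tool_rot: [0.0, 0.813, 0.582, 0.0]
contact_force: [0.6, -1.2, 0.3]
gripper_width: 0.0
grasp_force: 0.0
```

Request:
play_rows:
  commands:
    - [40,3,0,0,0,-2]
    - [0,0,17,0,0,0]
    - [0,0,16,0,0,0]
    - [0,0,17,0,0,0]
    - [0,0,17,0,0,0]

```text
time: 16.05
tool_pos: [0.4691, 0.2507, 0.097]
tool_rot: [-0.0, 0.803, 0.596, 0.0]
contact_force: [-1.0, -1.2, 0.3]
gripper_width: -0.001
grasp_force: 0.0
```

Request:
play_rows:
  commands:
    - [0,0,15,0,0,0]
    - [0,0,12,0,0,0]
    - [0,0,6,0,0,0]
    - [0,0,0,0,0,0]

```text
time: 16.38
tool_pos: [0.4681, 0.2497, 0.0631]
tool_rot: [-0.0, 0.804, 0.595, -0.001]
contact_force: [-0.4, -0.5, -0.3]
gripper_width: 0.002
grasp_force: 0.0
```

Run:
```python
from h import *
s,_=S(); print(s["tool_pos"],s["contact_force"],ccw(-18,.034))
plan([(*ccw(-18,.0125),.0645,72,8)]+[(*ccw(a,.0121),.0645,90+a,2.9) for a in(-14,-10,-6,-3)])
```

```text
[0.46806449 0.24969503 0.06309474] [-0.43676336 -0.50083208 -0.26289492] (np.float64(0.47056983509863065), np.float64(0.2437386535865911))
[[6,2,-0,0,0,0],[5,1,-1,0,0,1],[6,1,-0,0,0,0],[1.7,1.2,-0.4,0,0,-4],[1.8,0.8,-0,0,0,-4]]
[[1.8,0.8,-0,0,0,-4],[1.3,0.6,-0,0,0,-3]]
end [0.4817 0.2704 0.0645] 87.0
```

Request:
play_rows:
  commands:
    - [6,2,0,0,0,0]
    - [5,1,-1,0,0,1]
    - [6,1,0,0,0,0]
    - [1.7,1.2,0,0,0,-4]
    - [0,0,0,0,0,0]

```text
time: 16.8
tool_pos: [0.481, 0.267, 0.0669]
tool_rot: [0.0, 0.787, 0.616, 0.001]
contact_force: [-0.2, -0.7, 1.5]
gripper_width: -0.002
grasp_force: 0.6
```

Request:
play_rows:
  commands:
    - [1.8,0.8,0,0,0,-4]
    - [1.8,0.8,0,0,0,-4]
    - [0,0,0,0,0,0]

```text
time: 17.05
tool_pos: [0.4832, 0.2698, 0.0667]
tool_rot: [0.001, 0.743, 0.669, 0.001]
contact_force: [-0.7, -2.0, 1.0]
gripper_width: -0.003
grasp_force: 1.1
```

Request:
play_rows:
  commands:
    - [-6,0,0,0,0,0]
    - [-9,0,0,0,0,0]
    - [-4,0,-30,0,0,0]
    - [-10,0,-39,0,0,0]
    - [-25,0,-30,0,0,0]

```text
time: 17.47
tool_pos: [0.4763, 0.2163, 0.1664]
tool_rot: [-0.0, 0.743, 0.669, 0.001]
contact_force: [0.5, -0.4, 0.8]
gripper_width: 0.002
grasp_force: 0.0
```

Request:
play_rows:
  commands:
    - [-40,0,0,0,0,0]
    - [-40,0,0,0,0,0]
    - [-40,0,0,0,0,0]
    - [-40,0,0,0,0,0]
    - [-40,0,0,0,0,0]

```text
time: 17.88
tool_pos: [0.4547, 0.015, 0.1647]
tool_rot: [0.0, 0.744, 0.669, 0.0]
contact_force: [0.7, -1.1, -0.1]
gripper_width: -0.001
grasp_force: 0.0
```

Run:
```python
from h import *
dialcheck(); t=imaging.grab_frame("top")
for a in(-6,-4,-2,0,2):
    r=np.radians(a); c=t["R"]@np.array([.4573+.041*np.cos(r),.2838+.041*np.sin(r),.079])+t["t"]; print(a,c[0]/c[2]*t["fx"]+t["cx"],c[1]/c[2]*t["fy"]+t["cy"])
```

```text
240 [133 128 123 123 123 126 127 129 125 120 121 124 126 124 121 121 123 124
 125 124 125 126 124 122 123 124 126 126]
241 [143 145 140 135 135 135 135 135 134 135 135 137 141 138 135 135 138 137
 136 135 136 138 138 139 138 132 126 127]
242 [207 219 189 147 148 146 145 145 144 132 118 141 174 153 108 123 138 139
 139 137 138 140 139 138 140 141 141 139]
243 [220 219 220 220 219 216 213 213 209 178 124 125 163 143  88 113 156 172
 169 161 157 156 156 157 156 154 153 152]
244 [152 150 149 161 170 169 169 170 168 147 113 127 162 139  87  98 173 205
 199 195 195 189 208 223 223 221 223 223]
245 [147 146 145 146 149 156 173 194 188 174 137 150 159 119  84 168 218 221
 200 169 157 152 149 151 151 149 172 178]
246 [145 149 156 152 180 230 239 236 236 212 143 150 156 118  88 194 234 235
 235 237 229 191 160 151 145 144 144 144]
247 [152 185 228 206 213 237 237 236 219 222 195 130 102 108 129 169 222 235
 235 234 234 235 237 215 162 148 144 145]
248 [210 234 236 238 237 235 236 238 200 211 237 237 205 215 236 202 212 236
 236 219 224 236 236 234 221 187 154 144]
249 [209 154 212 238 224 177 
[... 2340 characters left out ...]
224 168  70  38  27  21  24  25
  40  49  46  47  47  48  47  46  43  44]
270 [ 46  47  47  48  43  42  43  96 155 216 185  83  40  33  23  22  22  25
  38  46  47  46  47  47  48  45  46  43]
271 [47 47 47 46 47 41 40 42 42 46 45 39 31 21 19 24 26 27 26 39 46 47 46 47
 46 46 42 42]
272 [46 45 46 47 46 45 43 39 42 45 45 37 23 18 21 25 25 24 26 40 47 47 47 46
 47 45 43 42]
273 [45 45 47 46 45 46 46 43 43 45 45 37 24 19 24 26 27 25 27 40 46 46 45 46
 45 43 43 42]
[0.45435917 0.00860043 0.16467868]
-6 205.51588384988958 249.98979001642115
-4 204.87546284101307 249.98168175754415
-2 204.23411046094853 249.99587121545588
0 203.59259053158524 250.0323423186508
2 202.95166714802167 250.091053063706
```

The index end now sits at column 201.9 against a target of about 204.1 (0.32 px/deg), so it's about 6.5° too far back. I'll finish with a fine clockwise push from the front end, using the scene view's line as live feedback.

```bash
cat >> h.py <<'E'
def cw(th,off,r=.025,D=(.4573,.2838)):
    a=np.radians(th); return D[0]-r*np.cos(a)+off*np.sin(a),D[1]-r*np.sin(a)-off*np.cos(a)
def line():
    f=imaging.grab_frame("scene"); im=f["image"].astype(float).min(2); s,_=S()
    print(s["tool_pos"].round(4),s["contact_force"].round(1))
    for y in range(176,184): print(y,im[y,208:230].astype(int))
E
python3 - <<'E'
from h import *
line()
plan([(*cw(5,.034),.165,90,40),(*cw(5,.034),.0645,90,17),(*cw(5,.020),.0645,90,7)])
E
```

```text
[0.4551 0.0142 0.1647] [-0.4 -0.3  0.3]
176 [38 40 39 40 39 38 37 38 39 38 37 38 38 38 38 38 39 38 39 38 37 37]
177 [39 38 39 39 41 40 40 38 39 39 39 39 38 39 37 37 38 37 38 38 38 37]
178 [38 39 37 39 37 40 39 39 37 39 35 38 39 38 38 38 37 36 36 34 35 35]
179 [38 37 40 39 38 39 39 39 38 38 38 38 39 37 35 36 35 35 36 34 33 31]
180 [38 38 41 37 35 40 37 38 36 36 37 38 36 35 36 34 34 33 33 30 33 32]
181 [38 41 38 38 38 37 37 37 36 37 37 34 36 32 33 35 33 32 33 31 33 34]
182 [39 39 38 37 39 37 36 35 34 36 34 33 32 32 32 32 33 30 31 30 32 31]
183 [37 39 39 38 36 39 35 35 34 33 33 32 32 33 32 32 30 30 30 31 31 32]
[[38,-8,-0,0,0,-1],[39,-7,-0,0,0,-1],[38,-6,-0,0,0,-1],[39,-5,-0,0,0,-1],[39,-5,-0,0,0,-1]]
[[39,-5,-0,0,0,-1],[-0,0,17,0,0,0],[-0,0,16,0,0,0],[-0,0,17,0,0,0],[-0,0,17,0,0,0]]
[[-0,0,16,0,0,0],[-0,0,17,0,0,0],[7,-0,0,0,0,0],[6,-1,0,0,0,0]]
end [0.4341 0.2612 0.0647] 89.6
```

Request:
play_rows:
  commands:
    - [38,-8,0,0,0,-1]
    - [39,-7,0,0,0,-1]
    - [38,-6,0,0,0,-1]
    - [39,-5,0,0,0,-1]
    - [39,-5,0,0,0,-1]

```text
time: 18.45
tool_pos: [0.4372, 0.2143, 0.1648]
tool_rot: [-0.0, 0.713, 0.701, 0.0]
contact_force: [1.1, -0.1, 0.5]
gripper_width: -0.002
grasp_force: 0.0
```

Request:
play_rows:
  commands:
    - [37,-5,0,0,0,-1]
    - [0,0,17,0,0,0]
    - [0,0,16,0,0,0]
    - [0,0,17,0,0,0]
    - [0,0,17,0,0,0]

```text
time: 18.87
tool_pos: [0.4329, 0.2502, 0.0969]
tool_rot: [-0.0, 0.706, 0.708, 0.0]
contact_force: [0.4, -0.0, -0.6]
gripper_width: 0.002
grasp_force: 0.0
```

Request:
play_rows:
  commands:
    - [0,0,16,0,0,0]
    - [0,0,16,0,0,0]
    - [3,0,0,0,0,0]
    - [0,0,0,0,0,0]

```text
time: 19.2
tool_pos: [0.4325, 0.2524, 0.0648]
tool_rot: [-0.001, 0.707, 0.707, -0.001]
contact_force: [0.0, 0.5, 0.1]
gripper_width: 0.001
grasp_force: 0.0
```

Run:
```python
from h import *
line(); print(cw(5,.02),cw(5,.0163),cw(5,.0121))
```

```text
[0.4335 0.2526 0.0661] [-0.1  0.6  0.5]
176 [ 22  17  22  21  24  20  21  30  59  93 106  82  43  26  21  18  33  62
  99 121 120  98]
177 [ 20  21  21  16  19  16  21  29  55  84  93  76  43  24  18  28  53  82
  98 108  98  80]
178 [ 17  20  19  21  21  17  23  23  40  55  58  50  33  19  23  43  85 112
 100  86  86  99]
179 [ 18  18  18  20  22  19  19  23  27  33  32  26  25  21  23  49  96 131
 126 109 116 147]
180 [ 18  20  22  22  22  18  18  20  24  21  23  18  22  20  22  46  92 137
 156 149 145 172]
181 [ 22  21  22  20  21  20  20  21  22  20  19  20  22  21  24  37  73 119
 152 166 165 181]
182 [ 20  21  21  22  23  21  20  22  22  23  24  22  25  18  21  31  48  80
 116 152 171 182]
183 [ 20  22  20  20  22  17  22  18  18  21  22  19  24  21  23  30  37  49
  75 116 153 176]
(np.float64(0.4341382474026595), np.float64(0.26169721246947364)) (np.float64(0.43381577115449316), np.float64(0.2653831328524131)) (np.float64(0.433449717034953), np.float64(0.26956715058439845))
```

Request:
play_rows:
  commands:
    - [6,0,0,0,0,1]
    - [6,0,0,0,0,0]
    - [4,0,0,0,0,0]
    - [1.5,0,0,0,0,0]
    - [1.5,0,0,0,0,0]

```text
time: 19.67
tool_pos: [0.4345, 0.2707, 0.0665]
tool_rot: [0.001, 0.713, 0.701, 0.0]
contact_force: [-0.9, -2.8, 2.1]
gripper_width: -0.006
grasp_force: 1.6
```

Request:
play_rows:
  commands:
    - [0,0,0,0,0,0]
    - [0,0,0,0,0,0]

```text
time: 19.83
tool_pos: [0.4342, 0.2708, 0.0659]
tool_rot: [0.0, 0.713, 0.701, 0.0]
contact_force: [0.5, -0.8, 0.5]
gripper_width: 0.002
grasp_force: 0.3
```

Run:
```python
from h import *
F=[]
for i in range(6):
    imaging.grab_frame("scene"); F.append(S()[0]["contact_force"])
print(np.mean(F,0).round(2)); line()
```

```text
[ 0.38 -0.08  0.17]
[0.4339 0.2707 0.0656] [ 0.2 -0.3 -0.1]
176 [ 17  26  57  96 107  74  36  24  34  73 129 166 175 189 189 184 167 123
 106 122 120  99]
177 [ 19  21  32  49  53  39  23  21  38  75 117 140 157 179 181 175 166 122
 103 110  97  80]
178 [ 21  22  23  22  23  19  21  22  34  61  85  98 123 147 153 163 169 139
 102  88  86 100]
179 [ 25  22  21  22  21  23  21  21  26  41  49  53  71  98 122 152 162 149
 127 108 116 148]
180 [ 20  22  21  24  21  20  22  23  25  31  27  25  39  72 105 126 133 144
 156 149 145 171]
181 [ 20  23  20  23  22  23  20  22  20  22  21  19  41  72  94  89  91 121
 153 167 165 181]
182 [ 20  20  23  22  24  23  21  19  22  18  13  16  32  56  70  58  55  79
 119 152 172 181]
183 [ 20  19  24  24  24  33  26  19  16  15  11  13  20  34  44  40  40  49
  76 116 153 174]
```

Contact registered (pad force 1.6 N). Back off and check from the top.

Request:
play_rows:
  commands:
    - [-6,0,0,0,0,0]
    - [-9,0,0,0,0,0]
    - [-4,0,-30,0,0,0]
    - [-10,0,-39,0,0,0]
    - [-25,0,-30,0,0,0]

```text
time: 20.6
tool_pos: [0.4329, 0.2169, 0.1665]
tool_rot: [-0.0, 0.712, 0.702, 0.0]
contact_force: [1.0, 0.5, 0.7]
gripper_width: 0.003
grasp_force: 0.0
```

Request:
play_rows:
  commands:
    - [-40,0,0,0,0,0]
    - [-40,0,0,0,0,0]
    - [-40,0,0,0,0,0]
    - [-40,0,0,0,0,0]
    - [-40,0,0,0,0,0]

```text
time: 21.02
tool_pos: [0.4288, 0.0145, 0.1648]
tool_rot: [0.0, 0.713, 0.701, 0.0]
contact_force: [1.9, 1.1, -0.0]
gripper_width: -0.001
grasp_force: 0.0
```

Run:
```python
from h import *; import cv2
t=imaging.grab_frame("top"); im=t["image"]; g=im.astype(int).min(2)
for y in range(247,258): print(y,g[y,196:214])
cv2.imwrite("pics/t9.png",im[:,:,::-1]); print(S()[0]["tool_pos"])
```

```text
247 [212 237 236 236 218 223 193 130 103 107 129 168 222 235 235 233 235 235]
248 [236 235 236 237 201 211 236 237 205 215 236 202 212 236 236 219 223 236]
249 [224 178 215 237 204 209 233 237 222 221 233 201 211 235 235 198 211 235]
250 [236 201 206 232 192 135 133 224 214 135 164 186 185 215 216 196 222 233]
251 [228 186 129  99  70  76  73 220 205  80  73  66  59  73 148 213 229 213]
252 [ 98  72  74  68  67  70  71 220 200  57  66  64  63  63  64  53  66 117]
253 [ 63  65  65  64  62  95  88 215 197  61  61  61  61  60  59  58  61  50]
254 [62 63 62 54 43 87 80 74 70 54 57 57 60 58 57 57 56 56]
255 [ 59  61  60  50  46 160 144  36  22  30  50  57  56  56  55  56  55  54]
256 [ 59  58  56  50  45 160 144  37  25  21  43  55  55  55  56  54  53  52]
257 [ 56  55  56  47  49 160 145  35  24  20  24  44  57  56  56  55  53  53]
[0.42896583 0.00798752 0.16486151]
```

The index end is at column 203.47 (rows 250-253) and the target line at about 204.4 (row 248.5), so it's 2.3° short. One more push, 1.0 mm beyond the last (TCP y 0.2717).

Run:
```python
from h import *
s,r=S(); print(np.degrees(np.arctan2(*r.as_matrix()[[1,0],0])))
plan([(.4340,.252,.165,89,40),(.4340,.252,.0655,89,17)])
```

```text
88.5794397685258
[[35,-0,-0,0,0,0],[35,-0,-0,0,0,0],[35,-0,-0,0,0,0],[34,-1,-0,0,0,0],[35,0,-0,0,0,0]]
[[35,0,-0,0,0,0],[35,-0,-0,0,0,0],[0,-0,17,0,0,0],[0,-0,16,0,0,0],[0,-0,17,0,0,0]]
[[0,-0,16,0,0,0],[0,-0,17,0,0,0],[0,-0,16,0,0,0]]
end [0.434  0.2519 0.0659] 88.6
```

Request:
play_rows:
  commands:
    - [35,0,0,0,0,0]
    - [35,0,0,0,0,0]
    - [35,0,0,0,0,0]
    - [34,-1,0,0,0,0]
    - [35,0,0,0,0,0]

```text
time: 21.48
tool_pos: [0.4312, 0.1917, 0.1647]
tool_rot: [0.0, 0.714, 0.701, 0.0]
contact_force: [1.4, -0.2, 0.1]
gripper_width: 0.003
grasp_force: 0.0
```

Request:
play_rows:
  commands:
    - [33,0,0,0,0,0]
    - [33,0,0,0,0,0]
    - [0,0,17,0,0,0]
    - [0,0,16,0,0,0]
    - [0,0,17,0,0,0]

```text
time: 21.9
tool_pos: [0.4327, 0.2572, 0.1144]
tool_rot: [0.0, 0.713, 0.701, 0.0]
contact_force: [-0.4, -0.7, 1.1]
gripper_width: 0.001
grasp_force: 0.0
```

Request:
play_rows:
  commands:
    - [0,0,16,0,0,0]
    - [0,0,17,0,0,0]
    - [0,0,16,0,0,0]
    - [0,0,0,0,0,0]
    - [0,0,0,0,0,0]

```text
time: 22.32
tool_pos: [0.4319, 0.2561, 0.0648]
tool_rot: [-0.0, 0.713, 0.701, -0.001]
contact_force: [-0.3, -0.1, 1.5]
gripper_width: 0.002
grasp_force: 0.0
```

Request:
play_rows:
  commands:
    - [5,0,0,0,0,0]
    - [5,0,0,0,0,0]
    - [3,0,0,0,0,0]
    - [0,0,0,0,0,0]
    - [0,0,0,0,0,0]

```text
time: 22.73
tool_pos: [0.4334, 0.2702, 0.0664]
tool_rot: [0.0, 0.713, 0.701, 0.001]
contact_force: [0.2, -0.4, 0.3]
gripper_width: 0.003
grasp_force: 0.0
```

Request:
play_rows:
  commands:
    - [1,0,0,0,0,0]
    - [0,0,0,0,0,0]

```text
time: 22.9
tool_pos: [0.433, 0.2708, 0.0659]
tool_rot: [0.0, 0.713, 0.701, 0.0]
contact_force: [0.2, 1.0, -0.0]
gripper_width: -0.002
grasp_force: 0.0
```

Request:
play_rows:
  commands:
    - [0.6,0,0,0,0,0]
    - [0,0,0,0,0,0]

```text
time: 23.07
tool_pos: [0.433, 0.271, 0.0657]
tool_rot: [0.0, 0.713, 0.701, -0.0]
contact_force: [-0.4, -1.2, 0.4]
gripper_width: 0.002
grasp_force: 0.8
```

Request:
play_rows:
  commands:
    - [0.8,0,0,0,0,0]
    - [0,0,0,0,0,0]

```text
time: 23.23
tool_pos: [0.4329, 0.2718, 0.0657]
tool_rot: [0.0, 0.713, 0.701, -0.0]
contact_force: [-0.8, -1.7, 2.2]
gripper_width: 0.002
grasp_force: 1.4
```

Request:
play_rows:
  commands:
    - [-6,0,0,0,0,0]
    - [-9,0,0,0,0,0]
    - [-4,0,-30,0,0,0]
    - [-10,0,-39,0,0,0]
    - [-25,0,-30,0,0,0]

```text
time: 23.65
tool_pos: [0.432, 0.2186, 0.1664]
tool_rot: [-0.0, 0.712, 0.702, 0.001]
contact_force: [2.0, -0.1, 1.1]
gripper_width: 0.001
grasp_force: 0.0
```

Request:
play_rows:
  commands:
    - [-40,0,0,0,0,0]
    - [-40,0,0,0,0,0]
    - [-40,0,0,0,0,0]
    - [-40,0,0,0,0,0]
    - [-40,0,0,0,0,0]

```text
time: 24.07
tool_pos: [0.428, 0.0162, 0.1648]
tool_rot: [0.0, 0.713, 0.701, 0.001]
contact_force: [1.7, -0.8, -0.4]
gripper_width: -0.001
grasp_force: 0.0
```

Run:
```python
from h import *; import cv2
t=imaging.grab_frame("top"); im=t["image"]; g=im.astype(int).min(2)
for y in range(246,258): print(y,g[y,196:214])
cv2.imwrite("pics/t10.png",cv2.resize(im[165:310,160:320,::-1],(640,580),interpolation=cv2.INTER_CUBIC)); print(S()[0]["tool_pos"])
```

```text
246 [180 230 240 236 235 212 142 148 157 117  88 192 234 235 235 238 229 190]
247 [212 236 237 236 219 222 194 130 103 109 130 170 222 235 235 234 234 235]
248 [236 235 236 238 200 211 237 237 204 215 236 201 212 236 236 220 223 236]
249 [224 179 214 237 203 208 234 233 223 223 233 201 214 236 235 197 210 235]
250 [235 200 206 231 192 135 132 133 222 196 148 186 218 230 214 193 222 233]
251 [228 185 128  96  68  76  78 107 196 172  75  66  56  46 102 197 229 212]
252 [ 98  72  74  68  67  67  70 106 184 157  64  64  62  63  62  52  67 117]
253 [ 64  65  67  65  64  65  92 145 198 158  61  62  61  62  59  59  59  50]
254 [61 64 62 61 51 81 77 40 39 46 55 59 58 59 57 56 57 55]
255 [ 60  61  60  56  49 124 128  72  29  19  44  57  57  56  55  54  54  53]
256 [ 58  56  56  50  46 160 156  69  29  20  34  51  56  55  55  56  53  50]
257 [ 57  56  54  49  45 159 147  47  28  17  17  43  54  55  55  55  54  53]
[0.42813263 0.0096376  0.16481066]
```

View pics/t10.png

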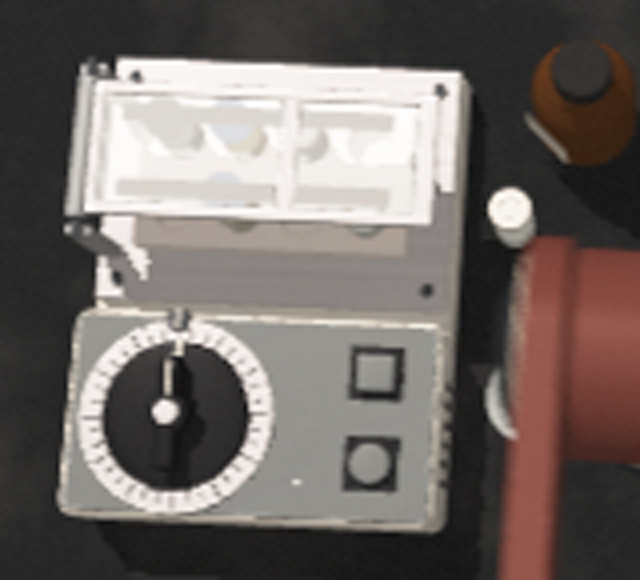

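Viewed: the index line at crop (176,345) points straight at the clip at (179,318), with the end at column 204.3 matching the target line. The hold-down is level, with its end bar at about (430,150). Now the start key at (371,463), world (0.4235,0.1768).

Request:
play_rows:
  commands:
    - [40,-2,0,0,0,0]
    - [40,-2,0,0,0,0]
    - [40,-2,0,0,0,0]
    - [37,-2,20,0,0,0]
    - [10,0,20,0,0,0]

```text
time: 24.53
tool_pos: [0.4241, 0.1888, 0.1262]
tool_rot: [0.0, 0.712, 0.702, 0.003]
contact_force: [0.8, 0.0, -0.1]
gripper_width: -0.005
grasp_force: 0.0
```

Request:
play_rows:
  commands:
    - [0,0,20,0,0,0]
    - [0,0,15,0,0,0]
    - [0,0,12,0,0,0]
    - [0,0,0,0,0,0]
    - [0,0,0,0,0,0]

```text
time: 24.95
tool_pos: [0.4231, 0.1846, 0.0775]
tool_rot: [-0.0, 0.713, 0.701, -0.0]
contact_force: [0.6, -0.2, -0.7]
gripper_width: 0.001
grasp_force: 0.0
```

Run:
```python
from h import *
f=imaging.grab_frame("scene"); a=f["image"].astype(int)
for y in range(196,240,2): print(y,''.join('#' if a[y,x].min()>105 else ('o' if a[y,x].min()>70 else ('-' if a[y,x].min()>40 else '.')) for x in range(215,280)))
s,_=S(); print(s["tool_pos"],s["contact_force"])
```

```text
196 .............................-o############oooooooooooooooooooo##
198 .............................-o################oooooooooooooooooo
200 ...........................-oo###################oooooooooooooooo
202 ........................-oo#############o###########ooooooooooooo
204 ........................-o############oo#oooo##########oooooooooo
206 ........................-o#########oo#######ooo###########oooooo-
208 #######-................o########oo##########o--oo##########ooooo
210 oo--ooo.............-----o#####oo--oo######oo---oo############ooo
212 ...................------o######o--.--oooo----oo##############ooo
214 -.................--o--ooo########oo--.-----oo##############oo##o
216 ..................-oo---oo###########oo---oo##############ooooo##
218 ............--.....-oo---ooo############o################ooooo###
220 ---------ooo#ooo-..-ooooo##ooo########################oooooooo##o
222 #################oooooo######o-oo####################oooooooooooo
224 ################oo-----oooooo----o################ooooooooooooooo
226 ###############o--.-----------..-o##############ooooo--oooooooo-.
228 o###############oo-..-------...--oo###########ooooooo--oooooo-...
230 ooo#############oo--.........------ooo######oooooo--ooooooo-.....
232 oooooo#########oo-----....-----------oo###oooo--oo--ooooo-.......
234 ooooooooo#####oo-------------------oooooooooooo--oooooo-.........
236 --ooooooooo####oo----------------oooooooooo--oo--oooo-.........-o
238 ...-ooooooooooooooo------------oooooooooooo--oooooo-........-o###
[0.42399732 0.18473347 0.07854414] [ 0.20679988 -0.03856437 -0.00074146]
```

Request:
play_rows:
  commands:
    - [-7.5,0,0,0,0,0]
    - [0,0,8,0,0,0]
    - [0,0,6,0,0,0]
    - [0,0,0,0,0,0]

```text
time: 25.33
tool_pos: [0.4226, 0.1769, 0.0626]
tool_rot: [-0.001, 0.713, 0.701, -0.001]
contact_force: [-0.4, -0.5, -0.6]
gripper_width: -0.0
grasp_force: 0.0
```

Request:
play_rows:
  commands:
    - [0,0,2,0,0,0]
    - [0,0,2,0,0,0]
    - [0,0,0,0,0,0]

```text
time: 25.58
tool_pos: [0.4232, 0.1774, 0.0595]
tool_rot: [-0.0, 0.713, 0.701, -0.0]
contact_force: [0.0, 0.1, -0.8]
gripper_width: 0.004
grasp_force: 0.0
```

Request:
play_rows:
  commands:
    - [0,0,1.5,0,0,0]
    - [0,0,1.5,0,0,0]
    - [0,0,0,0,0,0]

```text
time: 25.83
tool_pos: [0.4236, 0.1775, 0.057]
tool_rot: [0.0, 0.713, 0.701, 0.0]
contact_force: [-0.7, -1.0, 1.6]
gripper_width: -0.001
grasp_force: 0.8
```

Contact with the key at TCP z of about 0.057, as expected. Press through the travel.

Request:
play_rows:
  commands:
    - [0,0,1.5,0,0,0]
    - [0,0,1.5,0,0,0]
    - [0,0,0,0,0,0]

```text
time: 26.08
tool_pos: [0.4237, 0.1775, 0.0542]
tool_rot: [0.0, 0.713, 0.701, 0.0]
contact_force: [-1.1, 0.9, 4.0]
gripper_width: -0.003
grasp_force: 1.8
```

Request:
play_rows:
  commands:
    - [0,0,1.5,0,0,0]
    - [0,0,1,0,0,0]
    - [0,0,0,0,0,0]

```text
time: 26.33
tool_pos: [0.4238, 0.1776, 0.0532]
tool_rot: [-0.0, 0.713, 0.701, -0.0]
contact_force: [-5.2, -1.1, 11.3]
gripper_width: -0.0
grasp_force: 6.0
```

Request:
play_rows:
  commands:
    - [0,0,1,0,0,0]
    - [0,0,0,0,0,0]
    - [0,0,0,0,0,0]

```text
time: 26.58
tool_pos: [0.4238, 0.1775, 0.053]
tool_rot: [-0.0, 0.713, 0.701, -0.0]
contact_force: [-7.7, -2.3, 17.8]
gripper_width: 0.001
grasp_force: 8.7
```

The key is bottomed: 5 mm of travel, then hard at 18 N. Release and move clear.

Request:
play_rows:
  commands:
    - [0,0,-3,0,0,0]
    - [0,0,-8,0,0,0]
    - [0,0,-30,0,0,0]
    - [0,0,-40,0,0,0]
    - [-20,0,-35,0,0,0]

```text
time: 27.0
tool_pos: [0.4222, 0.1587, 0.1673]
tool_rot: [-0.001, 0.712, 0.702, -0.0]
contact_force: [1.6, 1.0, 0.7]
gripper_width: 0.001
grasp_force: 0.0
```

Request:
play_rows:
  commands:
    - [-40,0,0,0,0,0]
    - [-40,0,0,0,0,0]
    - [-40,0,0,0,0,0]
    - [-30,0,0,0,0,0]
    - [0,0,0,0,0,0]

```text
time: 27.42
tool_pos: [0.4201, 0.0032, 0.1663]
tool_rot: [0.001, 0.715, 0.699, -0.001]
contact_force: [0.0, 0.5, -0.0]
gripper_width: 0.0
grasp_force: 0.0
```

Run:
```python
from h import *; import cv2
t=imaging.grab_frame("top"); g=t["image"].astype(int).min(2)
for y in range(248,254): print(y,g[y,196:214])
o=cv2.imread("pics/t10.png"); n=cv2.resize(t["image"][165:310,160:320,::-1],(640,580),interpolation=cv2.INTER_CUBIC)
d=cv2.absdiff(o,n).max(2)[:, :480]; ys,xs=np.where(d>40); print(len(xs),(xs.min(),xs.max(),ys.min(),ys.max()) if len(xs) else "")
print(S()[0]["tool_pos"],S()[0]["contact_force"])
```

```text
248 [237 235 236 237 201 210 237 237 206 214 236 202 211 236 236 220 223 236]
249 [224 179 213 237 202 209 234 234 222 223 233 201 213 236 235 197 209 235]
250 [236 201 206 231 191 136 134 133 222 196 149 186 218 231 214 194 222 232]
251 [229 186 129  97  68  76  77 105 196 172  73  68  57  46 103 197 228 212]
252 [ 97  70  75  67  68  66  69 106 183 157  65  63  63  62  64  53  66 117]
253 [ 64  65  66  66  62  66  93 144 199 158  62  61  62  61  59  58  60  48]
0 
[0.42014816 0.00529153 0.16619369] [-0.20270569 -0.0823521  -0.31469816]
```

```bash
python3 -c "
from plant import manip
print(manip.job_done())"
```

```text
the job is handed in; nothing more can be done
None
```

I handed the job in at about 27.5 s: the hold-down is fully down, the dial is on the clip's line to within about 1°, and the start key was then pressed fully in and released. The dial first went about 16° past the line, so I pushed it back anticlockwise past the line and finished clockwise. A final check after the key press showed hold-down and dial unmoved.

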